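# Load the pressing jig with freshly pasted picture panels

## Task

Put the freshly pasted picture panels to press: pull the jig's red-gripped guide out to its outer stop, then lay all the panels that are out on the table face up and lengthwise between the jig's four pins, one on another, on top of the sheets already there; how high that pile stands is not known, so lower each one until you feel it touch rather than dropping or ramming it. When all are in, push the guide back in as far as it goes to square the pile, and last set the press weight gently on top, centred and in line with the panels. Leave the glue bottle, the herb jar and the carton where they are.

Things in the scene. Friction and masses are not known exactly. Their poses are not given: they have to be found in the camera images.
- jig: Pressing jig, fixed to the table: plywood base 104 mm (x) by 282 mm (y, from -195 to +87), 20 mm thick, with four steel pins and two aluminium end fences. Origin on the table surface below the middle of the pile; z up, y along the pile, x across it. Pins 8 mm thick at x +-32, y +-54 mm, tops 106 mm above the table.
- pile_spot (a point): Middle of the pile's place, at the base's upper face (20 mm above the table). Fixed sheets 49 mm (jig x) by 128 mm (y) lie here and stay; their top is 30 to 50 mm above the table, different each time, not reported. Panels lie on them centred here, length along jig y, either way round, with 3 mm to spare to the pins on each side.
- fence_top (a point): Middle of the top of the fixed fence at the jig's +y end, 104 mm above the table. The fence is 46 mm wide (jig x), 8 mm thick; its inner face is at jig y +66 mm.
- guide (a joint): Sliding end guide of the jig (m): 0 = fully out at its outer stop, grows as it moves in along jig +y, 0.040 = fully in at its inner stop. Starts partly in; stays where left; about 2.5 N moves it empty, some more with panels. Its fence, 46 mm wide, 8 mm thick, top 104 mm above the table, has its inner face at jig y = -106 mm + joint value: fully in, 132 mm remain between the fences.
- guide_grip (a point): Middle of the top of the guide's red grip, 66 mm above the table: an upright block 18 mm wide (jig x), 20 mm long (jig y), standing 32 mm above the guide's plate. It is 52 mm outwards (jig -y) of the outer face of the guide's fence. Can be pinched from above across jig x and moved along jig y.
- panel1: Picture panel: plywood board 130 mm (its x) by 50 mm (its y), 12 mm thick, about 55 g, with a beige printed leaf sheet on its upper face. Origin at the centre of its underside; z out of the printed face (up). Starts face up on the table. May be absent (None): 3 to 5 of the five panels are there.
- panel2: Picture panel: plywood board 130 mm (its x) by 50 mm (its y), 12 mm thick, about 55 g, with a beige printed leaf sheet on its upper face. Origin at the centre of its underside; z out of the printed face (up). Starts face up on the table. May be absent (None): 3 to 5 of the five panels are there.
- panel3: Picture panel: plywood board 130 mm (its x) by 50 mm (its y), 12 mm thick, about 55 g, with a beige printed leaf sheet on its upper face. Origin at the centre of its underside; z out of the printed face (up). Starts face up on the table. May be absent (None): 3 to 5 of the five panels are there.
- panel4: Picture panel: plywood board 130 mm (its x) by 50 mm (its y), 12 mm thick, about 55 g, with a beige printed leaf sheet on its upper face. Origin at the centre of its underside; z out of the printed face (up). Starts face up on the table. May be absent (None): 3 to 5 of the five panels are there.
- panel5: Picture panel: plywood board 130 mm (its x) by 50 mm (its y), 12 mm thick, about 55 g, with a beige printed leaf sheet on its upper face. Origin at the centre of its underside; z out of the printed face (up). Starts face up on the table. May be absent (None): 3 to 5 of the five panels are there.
- weight: Press weight: dark steel block 100 mm (its x) by 46 mm (its y), 23 mm tall with its cork sole, about 0.75 kg, with a wooden bar handle above it. Handle 76 mm long (along x), 16 mm wide (y), 18 mm tall, from 39 to 57 mm above the underside. Origin at the centre of its underside, z up. Starts on a 4 mm thick cork pad. When pressing, its length lies along the jig's y, either way round.
- glue: Glue bottle, white, 42 mm across, 105 mm tall, loose; leave alone. Origin at the centre of its underside.
- jar: Jar of dried green herbs with a white lid, 64 mm across, 74 mm tall, loose; leave alone. Origin at the centre of its underside.
- carton: Open cardboard carton of herb sachets, 150 x 110 mm, 40 mm tall, loose; leave alone. Origin at the centre of its underside.
Not all that is in view belongs to the job. Leave any blue or turquoise look-alike of the panel2 alone.

How it is judged:
On the way, in this order (a step that is already met when the one before it is completed fails the run):
1. the guide is pulled out to its outer stop (joint below 3 mm) (value of joint guide below 0.003 m), for 0.2 s.
2. every panel lies in the pile: flat, face up, within 8 mm across and 25 mm along of the jig's middle (x of panel1 in the frame of jig between -0.008 and 0.008 m and y of panel1 in the frame of jig between -0.025 and 0.025 m and z of each of panel1, panel2, panel3, panel4, panel5 in the frame of jig above 0.025 m and angle between each of panel1, panel2, panel3, panel4, panel5's own z axis and vertical below 0.08 rad and angle between the x axis of each of panel1, panel2, panel3, panel4, panel5 and the y axis of jig, either way round below 0.12 rad and x of panel2 in the frame of jig between -0.008 and 0.008 m and y of panel2 in the frame of jig between -0.025 and 0.025 m and x of panel3 in the frame of jig between -0.008 and 0.008 m and y of panel3 in the frame of jig between -0.025 and 0.025 m and x of panel4 in the frame of jig between -0.008 and 0.008 m and y of panel4 in the frame of jig between -0.025 and 0.025 m and x of panel5 in the frame of jig between -0.008 and 0.008 m and y of panel5 in the frame of jig between -0.025 and 0.025 m), for 0.2 s.
3. the guide is pushed fully in (joint above 37 mm) with all panels in the pile and the weight not yet on it (x of panel1 in the frame of jig between -0.008 and 0.008 m and y of panel1 in the frame of jig between -0.006 and 0.006 m and z of each of panel1, panel2, panel3, panel4, panel5 in the frame of jig above 0.025 m and angle between each of panel1, panel2, panel3, panel4, panel5's own z axis and vertical below 0.08 rad and angle between the x axis of each of panel1, panel2, panel3, panel4, panel5 and the y axis of jig, either way round below 0.12 rad and x of panel2 in the frame of jig between -0.008 and 0.008 m and y of panel2 in the frame of jig between -0.006 and 0.006 m and x of panel3 in the frame of jig between -0.008 and 0.008 m and y of panel3 in the frame of jig between -0.006 and 0.006 m and x of panel4 in the frame of jig between -0.008 and 0.008 m and y of panel4 in the frame of jig between -0.006 and 0.006 m and x of panel5 in the frame of jig between -0.008 and 0.008 m and y of panel5 in the frame of jig between -0.006 and 0.006 m and horizontal distance between weight and jig above 0.1 m and value of joint guide above 0.037 m), for 0.2 s.
At the end, for the whole second after the job is handed in: Guide fully in (over 37 mm); every panel flat, face up, lengthwise in the pile, within 6 mm of the jig's middle; weight level on top of them all, within 10 mm across, 20 mm along and 0.25 rad of the pile; all at rest (x of panel1 in the frame of jig between -0.006 and 0.006 m and y of panel1 in the frame of jig between -0.006 and 0.006 m and z of each of panel1, panel2, panel3, panel4, panel5 in the frame of jig above 0.025 m and angle between each of panel1, panel2, panel3, panel4, panel5, weight's own z axis and vertical below 0.08 rad and angle between the x axis of each of panel1, panel2, panel3, panel4, panel5 and the y axis of jig, either way round below 0.12 rad and x of panel2 in the frame of jig between -0.006 and 0.006 m and y of panel2 in the frame of jig between -0.006 and 0.006 m and x of panel3 in the frame of jig between -0.006 and 0.006 m and y of panel3 in the frame of jig between -0.006 and 0.006 m and x of panel4 in the frame of jig between -0.006 and 0.006 m and y of panel4 in the frame of jig between -0.006 and 0.006 m and x of panel5 in the frame of jig between -0.006 and 0.006 m and y of panel5 in the frame of jig between -0.006 and 0.006 m and value of joint guide above 0.037 m and z of weight in the frame of panel1 above 0.008 m and z of weight in the frame of panel2 above 0.008 m and z of weight in the frame of panel3 above 0.008 m and z of weight in the frame of panel4 above 0.008 m and z of weight in the frame of panel5 above 0.008 m and x of weight in the frame of jig between -0.01 and 0.01 m and y of weight in the frame of jig between -0.02 and 0.02 m and angle between the x axis of weight and the y axis of jig, either way round below 0.25 rad and linear speed of each of weight, panel1, panel2, panel3, panel4, panel5 below 0.02 m/s); the robot touches nothing.
It fails at once if a panel over the jig, or the press weight, is dropped: it falls freely by more than about 15 mm ((contact force between panel1 and anything else below 0.02 N and linear speed of panel1 above 0.55 m/s and z of panel1 in the frame of jig above 0.025 m and horizontal distance between panel1 and jig below 0.08 m) or (contact force between panel2 and anything else below 0.02 N and linear speed of panel2 above 0.55 m/s and z of panel2 in the frame of jig above 0.025 m and horizontal distance between panel2 and jig below 0.08 m) or (contact force between panel3 and anything else below 0.02 N and linear speed of panel3 above 0.55 m/s and z of panel3 in the frame of jig above 0.025 m and horizontal distance between panel3 and jig below 0.08 m) or (contact force between panel4 and anything else below 0.02 N and linear speed of panel4 above 0.55 m/s and z of panel4 in the frame of jig above 0.025 m and horizontal distance between panel4 and jig below 0.08 m) or (contact force between panel5 and anything else below 0.02 N and linear speed of panel5 above 0.55 m/s and z of panel5 in the frame of jig above 0.025 m and horizontal distance between panel5 and jig below 0.08 m) or (contact force between weight and anything else below 0.02 N and linear speed of weight above 0.55 m/s)).
It fails at once if a panel is rammed onto another (over 120 N between them) (contact force between panel1 and panel2 above 120 N or contact force between any of panel1, panel2 and panel3 above 120 N or contact force between any of panel1, panel2, panel3 and panel4 above 120 N or contact force between any of panel1, panel2, panel3, panel4 and panel5 above 120 N).
It fails at once if the press weight is rammed onto a panel (over 120 N) (contact force between weight and panel1 above 120 N or contact force between weight and panel2 above 120 N or contact force between weight and panel3 above 120 N or contact force between weight and panel4 above 120 N or contact force between weight and panel5 above 120 N).
It fails at once if the glue bottle, jar or carton is shifted by more than 30 mm or tipped (distance of any of glue, jar, carton from where it was at the start of the episode above 0.03 m or angle between any of glue, jar, carton's own z axis and vertical above 0.3 rad).
Of panel1, panel2, panel3, panel4, panel5 only 3 to 5 are there at a start; the rules pass over those that are not, and their reading is None.
At some moment in a run one of panel1, panel2, panel3, panel4, panel5 may be knocked a few centimetres aside while the robot is not near it.
It also fails if it takes over 210 s, if anything falls off the work surface, if the arm or the gripper's body presses on something with over 40 N, if the wrist force passes 120 N, or if a joint passes its speed limit or range.

## Robot

A 6-joint arm with a two-finger parallel gripper is mounted at the origin on the work surface. World frame = base frame: x ahead of the robot, y to its left, z up, the work surface at z = 0. Lengths are in m, angles in rad, forces in N, time in s.
With the tool pointing down it reaches from about 0.35 to 0.85 m from the base axis. Payload 8.1 kg.
Tool frame: the origin (TCP) lies at the very end of the fingers, on their centre line; the grasp point (between the pads) lies 19 mm behind it; x points along the fingers, y is the direction in which the jaws open and shut, and the axes are right-handed (so a half turn about x gives the same grasp; the last joint's range is limited). The gripper opens to 93 mm and grips with 3 to 60 N. Pads are 15 mm wide; open, the fingers measure 128 mm over their backs; the gripper's body (75 mm by 188 mm) begins 65 mm behind the grasp point.
Start: joints at [1.066, 0.13, 1.488, -0, 1.523, -0.085], TCP at [0.245, 0.548, 0.219] pointing down, gripper open.
Joint ranges: [-2.96, 2.96], [-0.89, 2.26], [0.02, 2.5], [-1.34, 4.48], [0, 2.73], [-2.66, 2.66]. Speed limits (rad/s): [2.39, 2.39, 2.79, 3.14, 3.14, 3.14].

## Interface

Orientations are given as a rotation vector (axis times angle).
In Python, from plant import * gives the robot as it stands. The module is installed in compiled form; this text tells all that it offers.
- The arm moves only by the tool apply_moves, never from a script. Its argument "series" is a list of rows, each an object with "jaw": the gripper's target within -1 to 1 (shut at 1, half-way at 0, fully open at -1); "linear": the shift along the tool's x, y, z normalised to -1 to 1, where 1 is 0.6 m, a list of three; "roll": the turn about the tool's x normalised to -1 to 1, where 1 is 30 degrees. A call has 1 to 20 rows; each row is the pose to reach, as a shift and turn from the pose measured when the call began, along the tool's axes at that moment; what a row does not reach only later rows make up. A row lasts 1/8 s, in which the tool goes at most 62.5 mm and 10.7 degrees, less where a joint would pass 70% of its speed; a pose out of reach is approached as far as the arm can. A call with a number of a shift or a turn outside -1 to 1 is refused whole. A call with a gripper value outside its range is refused whole. The fingers move at their own pace and stop on an object; "force" is the grip in N (left out, the last holds). Time passes only in rows, so rows that repeat a pose let the fingers close. It gives the time, the measured TCP pose, the force and the opening at its end, in the units of the state.
- read_state(): the state, without advancing time (a new reading comes with each control period).
- read_camera(name): name is "scene" or "top" or "wrist"; returns a dict with "pixels" (400x640x3 uint8, blue, green, red), "intrinsics" (3x3 intrinsics, pixels), "rvec" (rotation vector, rad) and "tvec" (3), from world to camera coordinates, as OpenCV has them; the wrist camera has in their place "tool_from_camera" (4x4, takes a point from camera to tool coordinates, whose origin is the TCP and whose axes are the tool frame's). Camera axes: x right, y down, z forward; pixel columns grow to the right and rows downward; lengths in m; the calibration is good to about 2 mm. A picture is of the moment at which its call begins: read the wrist's pose just before it. There is no depth.
- close_job(): hands the job in, once; it reports no verdict.
The state is a dict: "t": time; "q": joint angles; "dq": joint speeds; "joint_torque": joint torques, N m; "tool_pos": TCP position; "orientation": TCP orientation; "force": force on the tool from outside, world axes, zero at the start; "wrist_torque": the same for the moment, N m; "opening": finger opening in m.
Only numpy, scipy, OpenCV 4.12 (cv2) and the standard library are available. Lean on these libraries where they do the work, as an engineer would, in place of code of your own. Each camera call takes 0.05 s, during which the arm holds its last target. There are 200 camera calls.

## Working session

There is one attempt and no reset: what is moved stays moved. The work goes in short steps, Python scripts to look and compute and a tool call to move; the robot and the scene stay as the last step left them, time stands still between calls to the robot, and variables do not carry over. Pictures are saved under pics/ and viewed, about 12 in all and at most 16, crops included, and the job is handed in when it is done.

Besides the shell and the picture viewer there is one more tool, called after "Call:" by a JSON object that holds its "api" and its "payload", one argument or row to a line. apply_moves: Moves the arm, as the interface text tells. Its arguments: {"type":"object","properties":{"series":{"type":"array"},"force":{"type":"number"}},"required":["series"]}

```bash
mkdir -p pics
cat > h.py <<'E'
from plant import *
import numpy as np, cv2
from scipy.spatial.transform import Rotation as R
def cam(name):
    s=read_state(); c=read_camera(name); K=np.array(c["intrinsics"])
    if name=="wrist":
        T=np.array(c["tool_from_camera"]); Rt=R.from_rotvec(s["orientation"]).as_matrix()
        Rwc=Rt@T[:3,:3]; o=Rt@T[:3,3]+np.array(s["tool_pos"])
    else:
        M=R.from_rotvec(np.ravel(c["rvec"])).as_matrix(); Rwc=M.T; o=-M.T@np.ravel(c["tvec"])
    return np.array(c["pixels"]),K,Rwc,o
def ray(px,C,z):
    _,K,Rw,o=C; px=np.atleast_2d(np.float64(px))
    d=(Rw@np.linalg.inv(K)@np.c_[px,np.ones(len(px))].T).T
    return o+d*((z-o[2])/d[:,2])[:,None]
def proj(P,C):
    _,K,Rw,o=C; p=(np.atleast_2d(P)-o)@Rw@K.T
    return p[:,:2]/p[:,2:]
def tool():
    s=read_state(); return np.array(s["tool_pos"]),R.from_rotvec(s["orientation"]).as_matrix(),s
def togo(p,yaw=None):
    """shift in tool axes /0.6; roll/30deg so that jaw axis (tool y) has world angle yaw (mod pi)"""
    t,M,s=tool(); l=M.T@(np.array(p)-t)/0.6
    out=[np.round(l,4)]
    if yaw is not None:
        cur=np.arctan2(M[1,1],M[0,1]); d=(yaw-cur+np.pi/2)%np.pi-np.pi/2
        out.append(round(-np.degrees(d)/30,3))
    return out
E
cat > a.py <<'E'
from h import *
for n in ["top","scene"]:
    C=cam(n); cv2.imwrite(f"pics/{n}0.png",C[0]); print(n,C[3],C[2][:,2],C[1][0,0])
t,M,s=tool(); print(t,M,s)
E
python3 a.py
```

```text
top [0.31356077 0.05929198 1.71823324] [ 1.24143803e-01 -7.70391309e-04 -9.92263938e-01] 501.182423495638
scene [ 1.35965026 -0.03909664  1.23163442] [-0.58057861  0.07059407 -0.81113806] 446.46828666927587
[0.24429434 0.54748608 0.21770881] [[-7.54946845e-04  4.07571213e-01  9.13173114e-01]
 [-1.38891353e-03  9.13172066e-01 -4.07571894e-01]
 [-9.99998750e-01 -1.57601361e-03 -1.23315198e-04]] {'t': 0.1, 'q': array([ 1.06559884e+00,  1.31080625e-01,  1.48914579e+00, -1.15819305e-05,
        1.52294703e+00, -8.54035136e-02]), 'dq': array([-0.00136459, -0.00217274, -0.00263834, -0.00136589,  0.0005862 ,
       -0.00076989]), 'joint_torque': array([ 5.06503893e-04, -5.61346042e+01, -4.93093014e+01,  7.70293269e-02,
        2.92632950e-02, -4.21622008e-05]), 'tool_pos': array([0.24429434, 0.54748608, 0.21770881]), 'orientation': array([ 0.32808899,  1.5460517 , -0.33048442]), 'force': array([ 0.93250559, -0.07733191, -0.45059208]), 'wrist_torque': array([ 0.00688829, -0.00018446, -0.02995756]), 'opening': 0.09315213659650783}
```

View pics/top0.png

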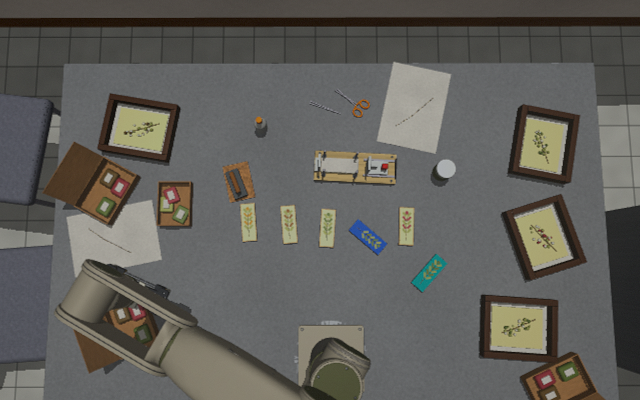

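View pics/scene0.png

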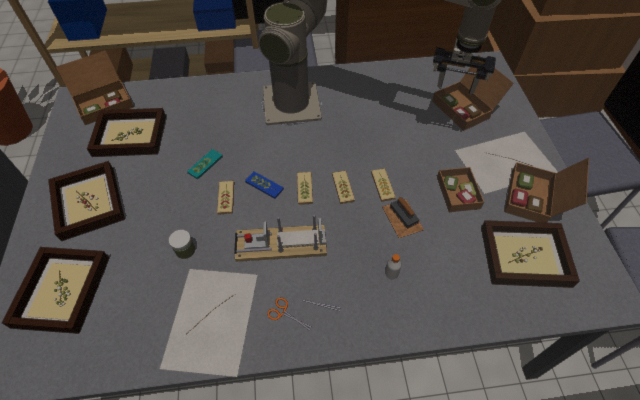

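The top view shows four beige panels (centres around px (249,222), (289,224), (327,228), (406,226)) and two blue/turquoise look-alikes at (368,237) and (429,273). The jig is at (355,168) with its red grip at (384,168), the weight at (237,182), the glue at (260,125) and the jar at (445,169). The scene view agrees: four panels.

```bash
cat > m.py <<'E'
from h import *
def mask(im,lo,hi): return cv2.morphologyEx(cv2.inRange(cv2.cvtColor(im,cv2.COLOR_BGR2HSV),np.array(lo),np.array(hi)),cv2.MORPH_CLOSE,np.ones((3,3)))
def rects(C,lo,hi,z,amin,box=(0,640,0,400)):
    m=mask(C[0],lo,hi); k=np.zeros_like(m); k[box[2]:box[3],box[0]:box[1]]=m[box[2]:box[3],box[0]:box[1]]
    out=[]
    for c in cv2.findContours(k,cv2.RETR_EXTERNAL,cv2.CHAIN_APPROX_NONE)[0]:
        if cv2.contourArea(c)<amin: continue
        w=ray(c[:,0,:],C,z)[:,:2]
        (cx,cy),(a,b),th=cv2.minAreaRect((w*1000).astype(np.float32))
        if a<b: a,b,th=b,a,th+90
        out.append((np.mean(c[:,0,:],0).round(0),round(cx,1),round(cy,1),round(a),round(b),round((th+90)%180-90,1)))
    return out
E
cat > b.py <<'E'
from m import *
C=cam("top"); hsv=cv2.cvtColor(C[0],cv2.COLOR_BGR2HSV)
for p in [(243,210),(322,215),(401,215),(345,155),(385,167),(317,175),(360,163),(235,185),(226,170),(340,180)]: print(p,hsv[p[1],p[0]])
print("panels",*rects(C,(12,40,110),(40,160,255),.012,150,(200,430,190,260)),sep="\n")
print("grip",rects(C,(170,120,80),(180,255,255),.066,5,(300,410,140,190)),rects(C,(0,150,80),(5,255,255),.066,5,(300,410,140,190)))
print("jig",rects(C,(10,70,100),(30,255,255),.02,50,(300,410,140,195)))
print("wt",rects(C,(0,0,0),(180,255,75),.04,50,(215,262,155,205)))
E
python3 b.py
python3 -c "
import cv2
i=cv2.imread('pics/top0.png')[140:200,210:460];cv2.imwrite('pics/c1.png',cv2.resize(i,None,fx=3.2,fy=3.2))"
```

```text
(243, 210) [ 33  76 162]
(322, 215) [ 27  63 175]
(401, 215) [ 34  58 179]
(345, 155) [ 20 104 149]
(385, 167) [  1 200 154]
(317, 175) [19 96 82]
(360, 163) [ 20 109 162]
(235, 185) [ 14 169 115]
(226, 170) [ 15 144 131]
(340, 180) [ 22 109 150]
panels
(array([327., 228.]), 433.2, 10.3, 130, 52, -3.9)
(array([406., 226.]), 438.9, -260.7, 130, 51, -1.3)
(array([289., 224.]), 446.3, 141.9, 130, 52, 4.4)
(array([248., 222.]), 453.4, 280.1, 131, 52, 4.8)
grip [] [(array([385., 166.]), 635.7, -181.6, 17, 14, 90.0)]
jig [(array([357., 167.]), 642.3, -86.1, 280, 103, 87.1)]
wt [(array([236., 184.]), 576.0, 317.3, 110, 45, 22.4)]
```

View pics/c1.png

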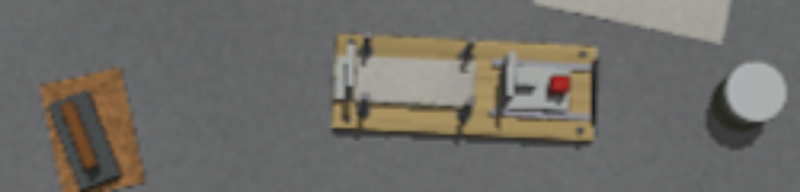

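The crop shows the jig lengthwise along world y, with the grip on the right (−y), all sizes matching the given ones. Next I move above the grip.

Run:
```python
from h import *
print(togo([.637,-.182,.20],np.radians(-2.9)))
```

```text
[array([ 0.0308, -0.8435,  1.0932]), np.float64(2.295)]
```

Call:
{"api": "apply_moves", "payload": {
  "series": [
    {"jaw":-1,"linear":[0,-0.14,0.18],"roll":0.3},
    {"jaw":-1,"linear":[0,-0.28,0.36],"roll":0.6},
    {"jaw":-1,"linear":[0,-0.42,0.54],"roll":1},
    {"jaw":-1,"linear":[0,-0.56,0.72],"roll":1},
    {"jaw":-1,"linear":[0,-0.65,0.84],"roll":1},
    {"jaw":-1,"linear":[0,-0.75,0.97],"roll":1},
    {"jaw":-1,"linear":[0,-0.75,0.97],"roll":1},
    {"jaw":-1,"linear":[0,-0.75,0.97],"roll":1},
    {"jaw":-1,"linear":[0,-0.75,0.97],"roll":1},
    {"jaw":-1,"linear":[0,-0.75,0.97],"roll":1},
    {"jaw":-1,"linear":[0,-0.75,0.97],"roll":1},
    {"jaw":-1,"linear":[0,-0.75,0.97],"roll":1},
    {"jaw":-1,"linear":[0,-0.75,0.97],"roll":1},
    {"jaw":-1,"linear":[0,-0.75,0.97],"roll":1}
  ]
}}

```text
t: 1.9
tool_pos: [0.5919, -0.1003, 0.2178]
orientation: [0.735, 1.444, -0.737]
force: [-0.3, 0.4, -0.5]
opening: 0.0931
```

Run:
```python
from h import *
print(tool()[0],togo([.637,-.182,.20],np.radians(-2.9)))
```

```text
[ 0.59193972 -0.10026209  0.21782978] [array([ 0.0297, -0.0191,  0.1544]), np.float64(1.294)]
```

Call:
{"api": "apply_moves", "payload": {
  "series": [
    {"jaw":-1,"linear":[0,-0.019,0.154],"roll":1},
    {"jaw":-1,"linear":[0.03,-0.019,0.154],"roll":1},
    {"jaw":-1,"linear":[0.03,-0.019,0.154],"roll":1},
    {"jaw":-1,"linear":[0.03,-0.019,0.154],"roll":1},
    {"jaw":-1,"linear":[0.03,-0.019,0.154],"roll":1}
  ]
}}

```text
t: 2.52
tool_pos: [0.637, -0.1805, 0.2005]
orientation: [1.128, 1.259, -1.13]
force: [0.0, 1.0, 0.3]
opening: 0.0933
```

```bash
cat > c.py <<'E'
from m import *
C=cam("wrist"); cv2.imwrite("pics/w1.png",C[0]); print(C[3])
print("red",rects(C,(0,150,60),(6,255,255),.066,30),rects(C,(172,150,60),(180,255,255),.066,30))
print("base",rects(C,(14,70,80),(27,255,255),.02,1000))
print(tool()[0],togo([.637,-.182,.10],np.radians(-2.9)))
E
python3 c.py
```

```text
[ 0.62874792 -0.11163266  0.36716446]
red [(array([321., 187.]), 635.4, -181.2, 23, 17, 87.9)] []
base [(array([467., 367.]), 841.1, -399.3, 443, 40, 6.4), (array([384.,  42.]), 682.3, -43.0, 79, 25, 86.9), (array([322., 121.]), 638.8, -121.0, 214, 103, 86.9)]
[ 0.63706299 -0.18063853  0.20057332] [array([ 0.1676, -0.0002,  0.0021]), np.float64(0.302)]
```

View pics/w1.png

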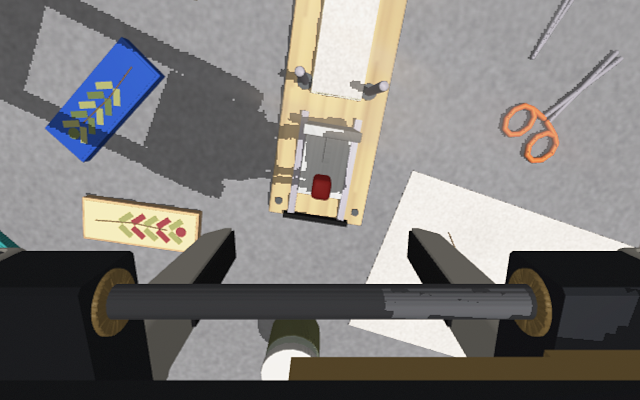

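The wrist view shows the red grip at px (321,187) and the jig running up the image. The grip measures (635,−181), the same as from the top view.

Run:
```python
from h import *
print(togo([.6357,-.1812,.045],np.radians(-3)), tool()[1].round(3))
```

```text
[array([ 0.2593, -0.0021,  0.0005]), np.float64(0.305)] [[-0.001  0.994  0.107]
 [-0.001  0.107 -0.994]
 [-1.    -0.001  0.001]]
```

Call:
{"api": "apply_moves", "payload": {
  "series": [
    {"jaw":-1,"linear":[0.08,-0.002,0],"roll":0.305},
    {"jaw":-1,"linear":[0.16,-0.002,0],"roll":0.305},
    {"jaw":-1,"linear":[0.22,-0.002,0],"roll":0.305},
    {"jaw":-1,"linear":[0.26,-0.002,0],"roll":0.305},
    {"jaw":-1,"linear":[0.26,-0.002,0],"roll":0.305},
    {"jaw":1,"linear":[0.26,-0.002,0],"roll":0.305},
    {"jaw":1,"linear":[0.26,-0.002,0],"roll":0.305},
    {"jaw":1,"linear":[0.26,-0.002,0],"roll":0.305},
    {"jaw":1,"linear":[0.26,-0.002,0],"roll":0.305},
    {"jaw":1,"linear":[0.26,-0.002,0],"roll":0.305},
    {"jaw":1,"linear":[0.26,-0.002,0],"roll":0.305},
    {"jaw":1,"linear":[0.26,-0.002,0],"roll":0.305}
  ],
  "force": 25
}}

```text
t: 4.08
tool_pos: [0.6357, -0.1809, 0.0445]
orientation: [1.247, 1.184, -1.249]
force: [-0.2, 0.6, -0.0]
opening: 0.0275
```

Call:
{"api": "apply_moves", "payload": {
  "series": [
    {"jaw":1,"linear":[0,0,0.005],"roll":0},
    {"jaw":1,"linear":[0,0,0.01],"roll":0},
    {"jaw":1,"linear":[0,0,0.015],"roll":0},
    {"jaw":1,"linear":[0,0,0.02],"roll":0},
    {"jaw":1,"linear":[0,0,0.02],"roll":0}
  ]
}}

```text
t: 4.7
tool_pos: [0.6363, -0.1929, 0.0445]
orientation: [1.248, 1.182, -1.246]
force: [7.4, 0.9, -4.0]
opening: 0.0177
```

Call:
{"api": "apply_moves", "payload": {
  "series": [
    {"jaw":1,"linear":[0,0,0.003],"roll":0},
    {"jaw":1,"linear":[0,0,0.006],"roll":0},
    {"jaw":1,"linear":[0,0,0.008],"roll":0},
    {"jaw":1,"linear":[0,0,0.008],"roll":0}
  ]
}}

```text
t: 5.2
tool_pos: [0.6361, -0.1978, 0.0445]
orientation: [1.248, 1.182, -1.247]
force: [3.0, 1.7, -0.8]
opening: 0.0179
```

Call:
{"api": "apply_moves", "payload": {
  "series": [
    {"jaw":1,"linear":[0,0,0.003],"roll":0},
    {"jaw":1,"linear":[0,0,0.003],"roll":0},
    {"jaw":1,"linear":[0,0,0.003],"roll":0}
  ]
}}

```text
t: 5.58
tool_pos: [0.6361, -0.1981, 0.0445]
orientation: [1.249, 1.184, -1.245]
force: [1.9, 8.5, 1.0]
opening: 0.0174
```

Call:
{"api": "apply_moves", "payload": {
  "series": [
    {"jaw":1,"linear":[0,0,0.003],"roll":0},
    {"jaw":1,"linear":[0,0,0.005],"roll":0},
    {"jaw":1,"linear":[0,0,0.005],"roll":0},
    {"jaw":1,"linear":[0,0,0.005],"roll":0}
  ]
}}

```text
t: 6.08
tool_pos: [0.6361, -0.1981, 0.0444]
orientation: [1.251, 1.188, -1.243]
force: [1.3, 12.7, 3.6]
opening: 0.0183
```

The guide is at its stop: the TCP stuck at y −0.198 while the force rose. Release and lift.

Call:
{"api": "apply_moves", "payload": {
  "series": [
    {"jaw":-0.2,"linear":[0,0,-0.001],"roll":0},
    {"jaw":-0.2,"linear":[0,0,-0.001],"roll":0},
    {"jaw":-0.2,"linear":[0,0,-0.001],"roll":0},
    {"jaw":-0.5,"linear":[-0.08,0,0],"roll":0},
    {"jaw":-0.5,"linear":[-0.16,0,0],"roll":0},
    {"jaw":-0.5,"linear":[-0.2,0,0],"roll":0},
    {"jaw":-0.5,"linear":[-0.2,0,0],"roll":0}
  ]
}}

```text
t: 6.95
tool_pos: [0.6375, -0.1999, 0.1676]
orientation: [1.252, 1.182, -1.241]
force: [-0.1, -0.2, -0.4]
opening: 0.0699
```

```bash
python3 b.py
python3 - <<'E'
from h import *
print(tool()[2]["q"],tool()[0]);print(togo([.439,-.261,.1],np.radians(88.7)))
E
```

```text
(243, 210) [ 33  74 163]
(322, 215) [ 27  63 175]
(401, 215) [ 22  46 127]
(345, 155) [ 20 107 150]
(385, 167) [ 23  42 147]
(317, 175) [19 94 84]
(360, 163) [ 20 107 165]
(235, 185) [ 13 166 117]
(226, 170) [ 14 141 132]
(340, 180) [ 22 109 148]
panels
(array([327., 228.]), 433.8, 10.2, 131, 52, -3.9)
(array([289., 224.]), 446.3, 141.9, 130, 52, 4.4)
(array([248., 222.]), 453.4, 280.1, 131, 52, 4.8)
(array([383., 237.]), 394.3, -187.2, 227, 189, -23.0)
(array([401., 199.]), 514.0, -234.1, 214, 97, 90.0)
grip [] []
jig [(array([345., 165.]), 643.6, -60.5, 228, 103, 87.1)]
wt [(array([238., 186.]), 575.4, 317.0, 109, 44, 21.6)]
[-0.38329219  0.33566191  1.34918243  0.00509843  1.45581908 -0.33289684] [ 0.63635444 -0.19933337  0.16497219]
[array([ 0.1069, -0.3235,  0.1199]), np.float64(2.946)]
```

Call:
{"api": "apply_moves", "payload": {
  "series": [
    {"jaw":-0.5,"linear":[0,-0.1,0.04],"roll":0.35},
    {"jaw":-0.5,"linear":[0,-0.2,0.08],"roll":0.7},
    {"jaw":-0.5,"linear":[0,-0.3235,0.12],"roll":1},
    {"jaw":-0.5,"linear":[0,-0.3235,0.12],"roll":1},
    {"jaw":-0.5,"linear":[0,-0.3235,0.12],"roll":1}
  ]
}}

```text
t: 7.62
tool_pos: [0.4368, -0.2612, 0.1621]
orientation: [1.624, 0.884, -1.618]
force: [0.7, -0.1, 0.2]
opening: 0.0697
```

Call:
{"api": "apply_moves", "payload": {
  "series": [
    {"jaw":-0.5,"linear":[0,0,0],"roll":0.35},
    {"jaw":-0.5,"linear":[0,0,0],"roll":0.7},
    {"jaw":-0.5,"linear":[0,0,0],"roll":1},
    {"jaw":-0.5,"linear":[0,0,0],"roll":1}
  ]
}}

```text
t: 8.12
tool_pos: [0.4372, -0.2606, 0.1609]
orientation: [1.962, 0.479, -1.96]
force: [0.2, -0.2, 0.3]
opening: 0.07
```

Call:
{"api": "apply_moves", "payload": {
  "series": [
    {"jaw":-0.5,"linear":[0,0,0],"roll":0.35},
    {"jaw":-0.5,"linear":[0,0,0],"roll":0.7},
    {"jaw":-0.5,"linear":[0,0,0],"roll":0.95},
    {"jaw":-0.5,"linear":[0,0,0],"roll":0.95}
  ]
}}

```text
t: 8.62
tool_pos: [0.4375, -0.2602, 0.1602]
orientation: [-2.205, 0.014, 2.209]
force: [-0.1, -0.7, -0.1]
opening: 0.0696
```

```bash
cat > d.py <<'E'
from m import *
import sys
C=cam("wrist"); cv2.imwrite("pics/%s.png"%sys.argv[1],C[0])
for r in rects(C,(12,30,100),(40,190,255),.012,3000): print(r)
print(tool()[0],tool()[2]["q"][5],tool()[1].round(3)[:2])
if len(sys.argv)>2: print(togo([float(a) for a in sys.argv[2:5]],np.radians(float(sys.argv[5]))))
E
python3 d.py w2 .439 -.261 .003 88.7
```

```text
(array([557., 362.]), 221.5, -524.0, 183, 39, 89.2)
(array([ 51., 188.]), 431.4, 4.9, 131, 58, -3.9)
(array([322., 179.]), 437.1, -261.1, 131, 51, -2.5)
(array([147.,   8.]), 591.9, -106.6, 241, 15, 88.8)
[ 0.43748269 -0.26025647  0.16035124] 0.9474981544567894 [[-0.002 -0.019 -1.   ]
 [ 0.008 -1.     0.019]]
[array([ 0.2622,  0.0032, -0.003 ]), np.float64(0.007)]
```

View pics/w2.png

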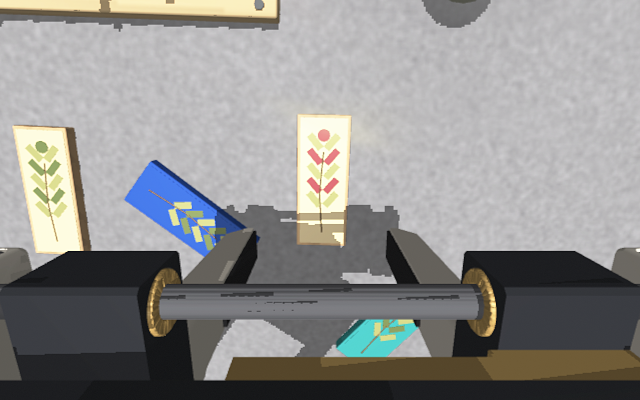

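The panel is at px (322,179), which gives (437,−261); the blue look-alike's nearest corner at (255,240) is clear of the fingers. Next I descend, grip and lift.

Call:
{"api": "apply_moves", "payload": {
  "series": [
    {"jaw":-0.5,"linear":[0.09,0.002,-0.001],"roll":0.03},
    {"jaw":-0.5,"linear":[0.17,0.002,-0.001],"roll":0.03},
    {"jaw":-0.5,"linear":[0.23,0.002,-0.001],"roll":0.03},
    {"jaw":-0.5,"linear":[0.26,0.002,-0.001],"roll":0.03},
    {"jaw":-0.5,"linear":[0.26,0.002,-0.001],"roll":0.03},
    {"jaw":0.3,"linear":[0.26,0.002,-0.001],"roll":0.03},
    {"jaw":0.3,"linear":[0.26,0.002,-0.001],"roll":0.03},
    {"jaw":0.3,"linear":[0.26,0.002,-0.001],"roll":0.03},
    {"jaw":0.3,"linear":[0.26,0.002,-0.001],"roll":0.03},
    {"jaw":0.3,"linear":[0.26,0.002,-0.001],"roll":0.03}
  ],
  "force": 20
}}

```text
t: 9.93
tool_pos: [0.4387, -0.2609, 0.0057]
orientation: [-2.201, 0.031, 2.201]
force: [-0.8, 0.7, 6.7]
opening: 0.0496
```

Call:
{"api": "apply_moves", "payload": {
  "series": [
    {"jaw":0.3,"linear":[-0.02,0,0],"roll":0},
    {"jaw":0.3,"linear":[-0.08,0,0],"roll":0},
    {"jaw":0.3,"linear":[-0.16,0,0],"roll":0},
    {"jaw":0.3,"linear":[-0.24,0,0],"roll":0},
    {"jaw":0.3,"linear":[-0.32,0,0],"roll":0},
    {"jaw":0.3,"linear":[-0.36,0,0],"roll":0},
    {"jaw":0.3,"linear":[-0.36,0,0],"roll":0}
  ]
}}

```text
t: 10.8
tool_pos: [0.4398, -0.2632, 0.2248]
orientation: [-2.207, 0.034, 2.198]
force: [0.7, 0.4, -0.5]
opening: 0.0496
```

Call:
{"api": "apply_moves", "payload": {
  "series": [
    {"jaw":0.3,"linear":[0,0,0],"roll":-0.35},
    {"jaw":0.3,"linear":[0,0,0],"roll":-0.7},
    {"jaw":0.3,"linear":[0,0,0],"roll":-1},
    {"jaw":0.3,"linear":[0,0,0],"roll":-1}
  ]
}}

```text
t: 11.3
tool_pos: [0.4391, -0.2626, 0.2231]
orientation: [1.954, 0.49, -1.947]
force: [0.2, 0.3, -0.7]
opening: 0.0498
```

Call:
{"api": "apply_moves", "payload": {
  "series": [
    {"jaw":0.3,"linear":[0,0,0],"roll":-0.35},
    {"jaw":0.3,"linear":[0,0,0],"roll":-0.7},
    {"jaw":0.3,"linear":[0,0,0],"roll":-1},
    {"jaw":0.3,"linear":[0,0,0],"roll":-1}
  ]
}}

```text
t: 11.8
tool_pos: [0.4386, -0.2623, 0.2221]
orientation: [1.615, 0.893, -1.608]
force: [0.0, 0.2, 0.5]
opening: 0.0496
```

Call:
{"api": "apply_moves", "payload": {
  "series": [
    {"jaw":0.3,"linear":[0,0,0],"roll":-0.35},
    {"jaw":0.3,"linear":[0,0,0],"roll":-0.7},
    {"jaw":0.3,"linear":[0,0,0],"roll":-0.95},
    {"jaw":0.3,"linear":[0,0,0],"roll":-0.95}
  ]
}}

```text
t: 12.3
tool_pos: [0.4384, -0.2622, 0.2216]
orientation: [1.267, 1.179, -1.259]
force: [-0.3, 0.1, -0.9]
opening: 0.0497
```

Run:
```python
from h import *
print(tool()[0],tool()[2]["q"],tool()[1].round(3)[:2])
print(togo([.645,-.110,.22],np.radians(-3)))
```

```text
[ 0.43844524 -0.26215759  0.22162423] [-0.64320444 -0.11105414  1.72579602  0.00527746  1.52999644 -0.57181151] [[ 0.001  0.997 -0.072]
 [ 0.006 -0.072 -0.997]]
[array([ 0.0045,  0.3252, -0.2776]), np.float64(-0.037)]
```

Call:
{"api": "apply_moves", "payload": {
  "series": [
    {"jaw":0.3,"linear":[0,0.08,-0.07],"roll":-0.04},
    {"jaw":0.3,"linear":[0,0.16,-0.14],"roll":-0.04},
    {"jaw":0.3,"linear":[0,0.24,-0.2],"roll":-0.04},
    {"jaw":0.3,"linear":[0,0.3,-0.25],"roll":-0.04},
    {"jaw":0.3,"linear":[0,0.325,-0.278],"roll":-0.04},
    {"jaw":0.3,"linear":[0,0.325,-0.278],"roll":-0.04},
    {"jaw":0.3,"linear":[0,0.325,-0.278],"roll":-0.04}
  ]
}}

```text
t: 13.18
tool_pos: [0.6443, -0.1103, 0.2223]
orientation: [1.253, 1.188, -1.246]
force: [-0.9, -0.6, -0.4]
opening: 0.0496
```

```bash
python3 d.py w3 .6445 -.032 .14 -3
```

```text
(array([321., 336.]), 630.2, -330.3, 118, 54, -3.0)
(array([121.,  74.]), 432.9, 8.1, 134, 51, -3.9)
(array([319., 125.]), 644.1, -98.8, 307, 118, 86.7)
[ 0.64423006 -0.11056693  0.2225674 ] -0.19797383403711744 [[ 0.     0.999 -0.054]
 [ 0.006 -0.054 -0.999]]
[array([ 0.1384, -0.0066, -0.13  ]), np.float64(-0.003)]
```

View pics/w3.png

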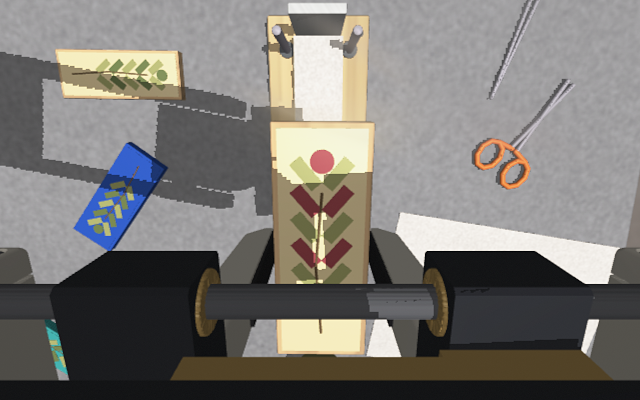

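The +y pin tops are at px (277,31) and (358,31), the fence top is at (317,8), and the panel is held square. The sheets are visible between the pins.

```bash
cat > e.py <<'E'
from h import *
im=cv2.imread("pics/w3.png"); C=list(cam("wrist")); 
P=ray([(277,31),(358,31)],C,.106)[:,:2]; F=ray([(317.5,8.5)],C,.104)[:,:2]
m=P.mean(0); d=P[1]-P[0]; print("pins",P.round(4),np.linalg.norm(d),np.degrees(np.arctan2(d[1],d[0])))
for a in (-3.0,-3.2):
    a=np.radians(a); jx=np.array([np.cos(a),np.sin(a)]); jy=np.array([-jx[1],jx[0]])
    print("origin by pins",m-.054*jy,"by fence",F[0]-.070*jy)
g=cv2.cvtColor(C[0],cv2.COLOR_BGR2HSV)
for r in (60,80,100,115): 
    k=np.where(g[r,280:365,1]<25)[0]+280; print(r,k.min(),k.max(),[ (z,round(float(np.linalg.norm(np.diff(ray([(k.min()-.5,r),(k.max()+.5,r)],C,z),axis=0)))*1000,1)) for z in (.03,.04,.05)])
E
python3 e.py
```

```text
pins [[0.6153 0.0206]
 [0.6788 0.0172]] 0.06360699802581023 -3.0657893152016977
origin by pins [ 0.64425882 -0.0350664 ] by fence [ 0.64432276 -0.03460273]
origin by pins [ 0.6440706  -0.03505621] by fence [ 0.64407877 -0.03458952]
60 294 342 [(0.03, 49.8), (0.04, 48.4), (0.05, 47.0)]
80 295 342 [(0.03, 49.5), (0.04, 48.1), (0.05, 46.7)]
100 295 341 [(0.03, 49.1), (0.04, 47.8), (0.05, 46.4)]
115 303 341 [(0.03, 41.2), (0.04, 40.1), (0.05, 38.9)]
```

Run:
```python
from h import *
print(togo([.644,-.041,.125],np.radians(-3)))
```

```text
[array([ 0.1636, -0.0067, -0.115 ]), np.float64(-0.002)]
```

Call:
{"api": "apply_moves", "payload": {
  "series": [
    {"jaw":0.3,"linear":[0,-0.0067,-0.06],"roll":0},
    {"jaw":0.3,"linear":[0,-0.0067,-0.115],"roll":0},
    {"jaw":0.3,"linear":[0.06,-0.0067,-0.115],"roll":0},
    {"jaw":0.3,"linear":[0.12,-0.0067,-0.115],"roll":0},
    {"jaw":0.3,"linear":[0.163,-0.0067,-0.115],"roll":0},
    {"jaw":0.3,"linear":[0.163,-0.0067,-0.115],"roll":0},
    {"jaw":0.3,"linear":[0.163,-0.0067,-0.115],"roll":0}
  ]
}}

```text
t: 14.15
tool_pos: [0.6445, -0.0417, 0.127]
orientation: [1.255, 1.185, -1.245]
force: [0.3, 0.6, -0.2]
opening: 0.0495
```

Run:
```python
from h import *
print(tool()[2]["force"],togo([.644,-.041,.065],np.radians(-3)))
C=cam("wrist"); cv2.imwrite("pics/w4.png",C[0])
```

```text
[ 0.33944331  0.58071792 -0.21885614] [array([ 0.1034, -0.0011, -0.0006]), np.float64(-0.005)]
```

View pics/w4.png

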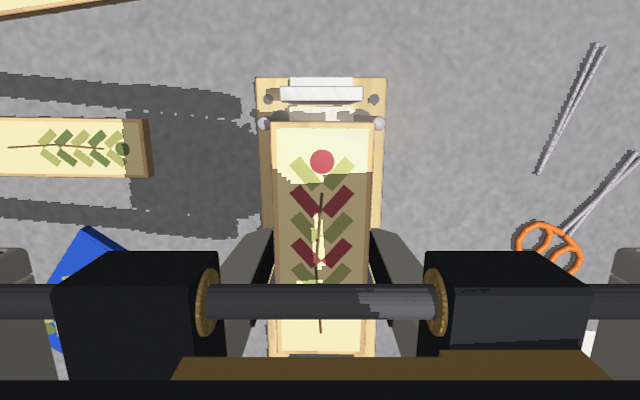

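Pins at (263,123) and (379,123), panel edges at 271 and 375: centred to about 1 mm. I lower it.

Call:
{"api": "apply_moves", "payload": {
  "series": [
    {"jaw":0.3,"linear":[0.01,-0.0018,0],"roll":0},
    {"jaw":0.3,"linear":[0.04,-0.0018,0],"roll":0},
    {"jaw":0.3,"linear":[0.07,-0.0018,0],"roll":0},
    {"jaw":0.3,"linear":[0.1,-0.0018,0],"roll":0},
    {"jaw":0.3,"linear":[0.11,-0.0018,0],"roll":0},
    {"jaw":0.3,"linear":[0.113,-0.0018,0],"roll":0},
    {"jaw":0.3,"linear":[0.113,-0.0018,0],"roll":0}
  ]
}}

```text
t: 15.08
tool_pos: [0.6446, -0.0413, 0.0603]
orientation: [1.255, 1.184, -1.244]
force: [0.5, -0.0, 0.0]
opening: 0.0495
```

Call:
{"api": "apply_moves", "payload": {
  "series": [
    {"jaw":0.3,"linear":[0.003,0,0],"roll":0},
    {"jaw":0.3,"linear":[0.006,0,0],"roll":0},
    {"jaw":0.3,"linear":[0.006,0,0],"roll":0}
  ]
}}

```text
t: 15.45
tool_pos: [0.6446, -0.0412, 0.0567]
orientation: [1.255, 1.184, -1.244]
force: [0.0, 1.0, -1.7]
opening: 0.0495
```

Call:
{"api": "apply_moves", "payload": {
  "series": [
    {"jaw":0.3,"linear":[0.003,0,0],"roll":0},
    {"jaw":0.3,"linear":[0.005,0,0],"roll":0},
    {"jaw":0.3,"linear":[0.005,0,0],"roll":0}
  ]
}}

```text
t: 15.82
tool_pos: [0.6444, -0.0412, 0.0534]
orientation: [1.255, 1.184, -1.244]
force: [-0.1, -0.8, -2.2]
opening: 0.0496
```

Call:
{"api": "apply_moves", "payload": {
  "series": [
    {"jaw":0.3,"linear":[0.003,0,0],"roll":0},
    {"jaw":0.3,"linear":[0.006,0,0],"roll":0},
    {"jaw":0.3,"linear":[0.006,0,0],"roll":0}
  ]
}}

```text
t: 16.2
tool_pos: [0.6442, -0.0411, 0.0495]
orientation: [1.255, 1.185, -1.244]
force: [-0.6, 0.1, 0.2]
opening: 0.0502
```

Call:
{"api": "apply_moves", "payload": {
  "series": [
    {"jaw":0.3,"linear":[0.003,0,0],"roll":0},
    {"jaw":0.3,"linear":[0.005,0,0],"roll":0},
    {"jaw":0.3,"linear":[0.005,0,0],"roll":0}
  ]
}}

```text
t: 16.58
tool_pos: [0.6441, -0.0411, 0.0463]
orientation: [1.255, 1.185, -1.245]
force: [-0.2, -0.2, -0.7]
opening: 0.0498
```

Call:
{"api": "apply_moves", "payload": {
  "series": [
    {"jaw":0.3,"linear":[0.003,0,0],"roll":0},
    {"jaw":0.3,"linear":[0.005,0,0],"roll":0},
    {"jaw":0.3,"linear":[0.005,0,0],"roll":0}
  ]
}}

```text
t: 16.95
tool_pos: [0.644, -0.041, 0.0431]
orientation: [1.255, 1.185, -1.245]
force: [-0.9, 0.8, -1.0]
opening: 0.0499
```

Call:
{"api": "apply_moves", "payload": {
  "series": [
    {"jaw":0.3,"linear":[0.003,0,0],"roll":0},
    {"jaw":0.3,"linear":[0.005,0,0],"roll":0},
    {"jaw":0.3,"linear":[0.005,0,0],"roll":0}
  ]
}}

```text
t: 17.32
tool_pos: [0.6442, -0.0411, 0.0418]
orientation: [1.255, 1.185, -1.244]
force: [-5.7, 1.1, 11.8]
opening: 0.0497
```

Contact felt at TCP z ≈ 0.042 (sheets' top ≈ 36 mm). I back off 0.5 mm, release and rise.

Call:
{"api": "apply_moves", "payload": {
  "series": [
    {"jaw":0.3,"linear":[-0.001,0,0],"roll":0},
    {"jaw":0.3,"linear":[-0.001,0,0],"roll":0},
    {"jaw":-0.5,"linear":[-0.001,0,0],"roll":0},
    {"jaw":-0.5,"linear":[-0.001,0,0],"roll":0},
    {"jaw":-0.5,"linear":[-0.001,0,0],"roll":0},
    {"jaw":-0.5,"linear":[-0.001,0,0],"roll":0},
    {"jaw":-0.5,"linear":[-0.08,0,0],"roll":0},
    {"jaw":-0.5,"linear":[-0.16,0,0],"roll":0},
    {"jaw":-0.5,"linear":[-0.24,0,0],"roll":0},
    {"jaw":-0.5,"linear":[-0.25,0,0],"roll":0},
    {"jaw":-0.5,"linear":[-0.25,0,0],"roll":0}
  ]
}}

```text
t: 18.7
tool_pos: [0.6439, -0.0419, 0.192]
orientation: [1.255, 1.184, -1.244]
force: [0.3, 0.5, -0.3]
opening: 0.0694
```

```bash
cat > f.py <<'E'
from m import *
C=cam("top"); print("panels",*rects(C,(12,40,110),(40,160,255),.012,150,(200,430,190,260)),sep="\n")
E
python3 f.py; python3 d.py w5 .433 .010 .15 86.1
```

```text
panels
(array([342., 238.]), 402.7, -42.3, 183, 181, 81.4)
(array([289., 224.]), 446.4, 141.9, 131, 52, 4.4)
(array([248., 222.]), 453.4, 280.0, 131, 52, 4.8)
(array([350., 200.]), 521.0, -57.1, 203, 83, 90.0)
(array([115., 140.]), 431.2, 8.5, 131, 51, -3.9)
(array([322., 177.]), 642.4, -56.1, 220, 107, 86.9)
(array([105.,  18.]), 446.2, 121.5, 137, 34, -3.1)
[ 0.64270297 -0.04172284  0.18962263] -0.09382239518114373 [[ 0.     0.999 -0.054]
 [ 0.006 -0.054 -0.999]]
[array([ 0.0665, -0.3537, -0.0667]), np.float64(-2.974)]
```

View pics/w5.png

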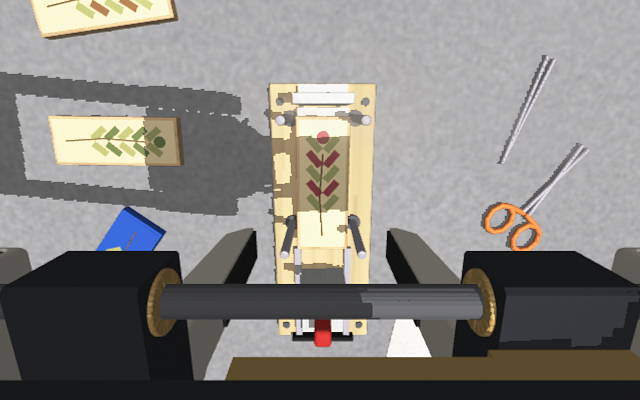

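Panel lies straight between the pins (px (322,180)). The next panel is at (432,9), yaw −3.9°.

Call:
{"api": "apply_moves", "payload": {
  "series": [
    {"jaw":-0.35,"linear":[0,-0.1,-0.02],"roll":0.35},
    {"jaw":-0.35,"linear":[0,-0.2,-0.04],"roll":0.7},
    {"jaw":-0.35,"linear":[0,-0.3,-0.06],"roll":1},
    {"jaw":-0.35,"linear":[0,-0.354,-0.067],"roll":1},
    {"jaw":-0.35,"linear":[0,-0.354,-0.067],"roll":1},
    {"jaw":-0.35,"linear":[0,-0.354,-0.067],"roll":1}
  ]
}}

```text
t: 19.55
tool_pos: [0.4328, 0.0099, 0.1891]
orientation: [1.624, 0.884, -1.62]
force: [0.5, -1.2, 0.1]
opening: 0.0627
```

Call:
{"api": "apply_moves", "payload": {
  "series": [
    {"jaw":-0.35,"linear":[0,0,0],"roll":0.35},
    {"jaw":-0.35,"linear":[0,0,0],"roll":0.7},
    {"jaw":-0.35,"linear":[0,0,0],"roll":1},
    {"jaw":-0.35,"linear":[0,0,0],"roll":1}
  ]
}}

```text
t: 20.05
tool_pos: [0.4334, 0.0096, 0.1885]
orientation: [1.962, 0.476, -1.963]
force: [-0.8, -0.1, -0.2]
opening: 0.0627
```

Call:
{"api": "apply_moves", "payload": {
  "series": [
    {"jaw":-0.35,"linear":[0,0,0],"roll":0.35},
    {"jaw":-0.35,"linear":[0,0,0],"roll":0.7},
    {"jaw":-0.35,"linear":[0,0,0],"roll":1},
    {"jaw":-0.35,"linear":[0,0,0],"roll":1}
  ]
}}

```text
t: 20.55
tool_pos: [0.4336, 0.0095, 0.1882]
orientation: [-2.19, 0.048, 2.196]
force: [0.8, 0.7, -0.6]
opening: 0.0625
```

```bash
python3 d.py w6 .433 .010 .004 86.1
```

```text
(array([502., 360.]), 185.9, -205.7, 302, 43, 87.4)
(array([322., 175.]), 431.5, 8.0, 131, 50, -3.8)
(array([199., 168.]), 444.4, 138.5, 131, 53, 4.6)
(array([ 67., 168.]), 451.9, 274.9, 130, 57, 4.8)
(array([420.,   6.]), 588.4, -87.2, 288, 14, 87.1)
(array([31., 57.]), 571.3, 298.3, 86, 80, 13.0)
[0.43358349 0.00957125 0.18822132] 1.5168810627909206 [[-0.003 -0.048 -0.999]
 [ 0.006 -0.999  0.048]]
[array([3.07e-01, 1.10e-03, 1.00e-04]), np.float64(0.039)]
```

Call:
{"api": "apply_moves", "payload": {
  "series": [
    {"jaw":-0.35,"linear":[0.09,0.002,0.0018],"roll":0.04},
    {"jaw":-0.35,"linear":[0.18,0.002,0.0018],"roll":0.04},
    {"jaw":-0.35,"linear":[0.26,0.002,0.0018],"roll":0.04},
    {"jaw":-0.35,"linear":[0.305,0.002,0.0018],"roll":0.04},
    {"jaw":-0.35,"linear":[0.305,0.002,0.0018],"roll":0.04},
    {"jaw":0.3,"linear":[0.305,0.002,0.0018],"roll":0.04},
    {"jaw":0.3,"linear":[0.305,0.002,0.0018],"roll":0.04},
    {"jaw":0.3,"linear":[0.305,0.002,0.0018],"roll":0.04},
    {"jaw":0.3,"linear":[0.305,0.002,0.0018],"roll":0.04},
    {"jaw":0.3,"linear":[0.305,0.002,0.0018],"roll":0.04}
  ]
}}

```text
t: 21.85
tool_pos: [0.4328, 0.0094, 0.0061]
orientation: [-2.182, 0.068, 2.185]
force: [-0.6, -0.1, 5.8]
opening: 0.0497
```

Call:
{"api": "apply_moves", "payload": {
  "series": [
    {"jaw":0.3,"linear":[-0.02,0,0],"roll":0},
    {"jaw":0.3,"linear":[-0.08,0,0],"roll":0},
    {"jaw":0.3,"linear":[-0.16,0,0],"roll":0},
    {"jaw":0.3,"linear":[-0.24,0,0],"roll":0},
    {"jaw":0.3,"linear":[-0.32,0,0],"roll":0},
    {"jaw":0.3,"linear":[-0.32,0,0],"roll":0}
  ]
}}

```text
t: 22.6
tool_pos: [0.4356, 0.008, 0.2034]
orientation: [-2.192, 0.069, 2.176]
force: [0.9, 0.7, -1.1]
opening: 0.0497
```

Call:
{"api": "apply_moves", "payload": {
  "series": [
    {"jaw":0.3,"linear":[0,0,0],"roll":-0.35},
    {"jaw":0.3,"linear":[0,0,0],"roll":-0.7},
    {"jaw":0.3,"linear":[0,0,0],"roll":-1},
    {"jaw":0.3,"linear":[0,0,0],"roll":-1}
  ]
}}

```text
t: 23.1
tool_pos: [0.4349, 0.0081, 0.2025]
orientation: [1.978, 0.459, -1.963]
force: [1.0, -0.2, -0.4]
opening: 0.0499
```

Call:
{"api": "apply_moves", "payload": {
  "series": [
    {"jaw":0.3,"linear":[0,0,0],"roll":-0.35},
    {"jaw":0.3,"linear":[0,0,0],"roll":-0.7},
    {"jaw":0.3,"linear":[0,0,0],"roll":-1},
    {"jaw":0.3,"linear":[0,0,0],"roll":-1}
  ]
}}

```text
t: 23.6
tool_pos: [0.4345, 0.0081, 0.202]
orientation: [1.641, 0.867, -1.628]
force: [-0.1, -0.9, -0.1]
opening: 0.0496
```

Call:
{"api": "apply_moves", "payload": {
  "series": [
    {"jaw":0.3,"linear":[0,0,0],"roll":-0.35},
    {"jaw":0.3,"linear":[0,0,0],"roll":-0.7},
    {"jaw":0.3,"linear":[0,0,0],"roll":-1},
    {"jaw":0.3,"linear":[0,0,0],"roll":-1}
  ]
}}

```text
t: 24.1
tool_pos: [0.4343, 0.0082, 0.2017]
orientation: [1.274, 1.171, -1.262]
force: [0.6, 1.1, -0.4]
opening: 0.0498
```

```bash
cat > g.py <<'E'
from h import *
import sys
print(tool()[0],tool()[2]["force"],togo([.644,-.041,float(sys.argv[1])],np.radians(-3)))
E
python3 g.py .135
```

```text
[0.43431724 0.00817086 0.20172547] [ 0.59613437  1.14859403 -0.42900093] [array([0.1124, 0.3544, 0.0546]), np.float64(-0.052)]
```

Call:
{"api": "apply_moves", "payload": {
  "series": [
    {"jaw":0.3,"linear":[0,0.09,0.015],"roll":-0.05},
    {"jaw":0.3,"linear":[0,0.18,0.03],"roll":-0.05},
    {"jaw":0.3,"linear":[0,0.27,0.045],"roll":-0.05},
    {"jaw":0.3,"linear":[0,0.354,0.0546],"roll":-0.05},
    {"jaw":0.3,"linear":[0,0.354,0.0546],"roll":-0.05},
    {"jaw":0.3,"linear":[0,0.354,0.0546],"roll":-0.05},
    {"jaw":0.3,"linear":[0.06,0.354,0.0546],"roll":-0.05},
    {"jaw":0.3,"linear":[0.11,0.354,0.0546],"roll":-0.05},
    {"jaw":0.3,"linear":[0.11,0.354,0.0546],"roll":-0.05},
    {"jaw":0.3,"linear":[0.11,0.354,0.0546],"roll":-0.05}
  ]
}}

```text
t: 25.35
tool_pos: [0.6441, -0.0409, 0.1388]
orientation: [1.256, 1.182, -1.241]
force: [-0.2, 0.3, 0.4]
opening: 0.0496
```

```bash
python3 g.py .060
python3 - <<'E'
from h import *
C=cam("wrist"); cv2.imwrite("pics/w7.png",C[0])
g=C[0].astype(int)
i=cv2.resize(C[0][60:200,200:440],None,fx=3,fy=3); cv2.imwrite("pics/w7c.png",i)
E
```

```text
[ 0.64413963 -0.040894    0.13881691] [-0.20311126  0.27036926  0.39324977] [array([ 0.1314, -0.0011,  0.0009]), np.float64(-0.004)]
```

View pics/w7c.png

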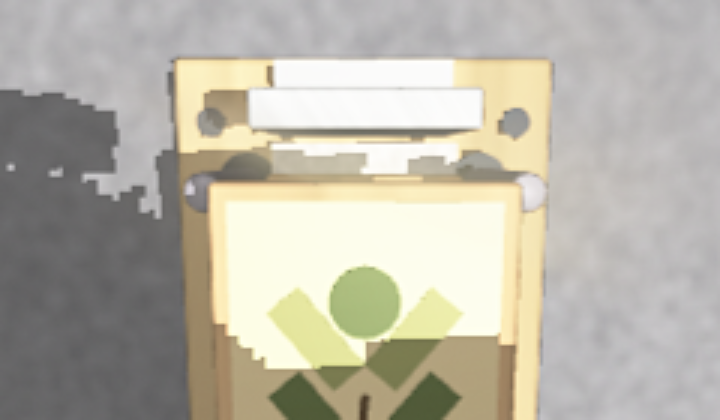

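Panel mid at crop column 364, pins' mid 364: centred. I lower it.

Call:
{"api": "apply_moves", "payload": {
  "series": [
    {"jaw":0.3,"linear":[0.03,-0.0008,0],"roll":0},
    {"jaw":0.3,"linear":[0.06,-0.0008,0],"roll":0},
    {"jaw":0.3,"linear":[0.09,-0.0008,0],"roll":0},
    {"jaw":0.3,"linear":[0.115,-0.0008,0],"roll":0},
    {"jaw":0.3,"linear":[0.127,-0.0008,0],"roll":0},
    {"jaw":0.3,"linear":[0.132,-0.0008,0],"roll":0},
    {"jaw":0.3,"linear":[0.132,-0.0008,0],"roll":0}
  ]
}}

```text
t: 26.28
tool_pos: [0.6452, -0.0407, 0.0603]
orientation: [1.257, 1.18, -1.24]
force: [-1.3, 0.6, -0.3]
opening: 0.0497
```

Call:
{"api": "apply_moves", "payload": {
  "series": [
    {"jaw":0.3,"linear":[0.003,0,0],"roll":0},
    {"jaw":0.3,"linear":[0.004,0,0],"roll":0},
    {"jaw":0.3,"linear":[0.004,0,0],"roll":0}
  ]
}}

```text
t: 26.65
tool_pos: [0.6453, -0.0407, 0.0581]
orientation: [1.257, 1.18, -1.24]
force: [-0.0, 0.4, -0.3]
opening: 0.05
```

Call:
{"api": "apply_moves", "payload": {
  "series": [
    {"jaw":0.3,"linear":[0.003,0,0],"roll":0},
    {"jaw":0.3,"linear":[0.004,0,0],"roll":0},
    {"jaw":0.3,"linear":[0.004,0,0],"roll":0}
  ]
}}

```text
t: 27.02
tool_pos: [0.6452, -0.0406, 0.0556]
orientation: [1.257, 1.18, -1.24]
force: [0.5, -0.2, -0.6]
opening: 0.0493
```

Call:
{"api": "apply_moves", "payload": {
  "series": [
    {"jaw":0.3,"linear":[0.0,-0.0015,0],"roll":0},
    {"jaw":0.3,"linear":[0.004,-0.0015,0],"roll":0},
    {"jaw":0.3,"linear":[0.004,-0.0015,0],"roll":0}
  ]
}}

```text
t: 27.4
tool_pos: [0.6446, -0.0406, 0.0541]
orientation: [1.257, 1.18, -1.24]
force: [-2.2, 0.4, 5.6]
opening: 0.0499
```

Call:
{"api": "apply_moves", "payload": {
  "series": [
    {"jaw":0.3,"linear":[0.003,0,0],"roll":0},
    {"jaw":0.3,"linear":[0.004,0,0],"roll":0},
    {"jaw":0.3,"linear":[0.004,0,0],"roll":0}
  ]
}}

```text
t: 27.78
tool_pos: [0.6446, -0.0406, 0.054]
orientation: [1.256, 1.18, -1.24]
force: [-8.4, 0.5, 16.5]
opening: 0.0495
```

Contact at TCP z 0.054, as expected (12 mm above the last). Release, rise, and look.

Call:
{"api": "apply_moves", "payload": {
  "series": [
    {"jaw":0.3,"linear":[-0.003,0,0],"roll":0},
    {"jaw":0.3,"linear":[-0.003,0,0],"roll":0},
    {"jaw":-0.5,"linear":[-0.003,0,0],"roll":0},
    {"jaw":-0.5,"linear":[-0.003,0,0],"roll":0},
    {"jaw":-0.5,"linear":[-0.003,0,0],"roll":0},
    {"jaw":-0.5,"linear":[-0.003,0,0],"roll":0},
    {"jaw":-0.5,"linear":[-0.08,0,0],"roll":0},
    {"jaw":-0.5,"linear":[-0.16,0,0],"roll":0},
    {"jaw":-0.5,"linear":[-0.23,0,0],"roll":0},
    {"jaw":-0.5,"linear":[-0.23,0,0],"roll":0}
  ]
}}

```text
t: 29.02
tool_pos: [0.6461, -0.0416, 0.1976]
orientation: [1.26, 1.173, -1.234]
force: [0.1, -1.0, 0.1]
opening: 0.0696
```

```bash
python3 f.py; python3 d.py w8 .446 .1405 .15 94.5
```

```text
panels
(array([340., 238.]), 410.0, -28.3, 180, 167, 89.9)
(array([289., 224.]), 446.3, 141.9, 130, 52, 4.4)
(array([248., 222.]), 453.4, 280.1, 131, 52, 4.8)
(array([350., 201.]), 517.5, -57.1, 203, 90, 90.0)
(array([318., 186.]), 642.3, -57.4, 222, 107, 86.9)
[ 0.643514   -0.04124296  0.19218671] -0.09352979867511482 [[ 0.01   0.999 -0.054]
 [ 0.004 -0.054 -0.999]]
[array([ 0.0682, -0.3457, -0.2845]), np.float64(2.747)]
```

View pics/w8.png

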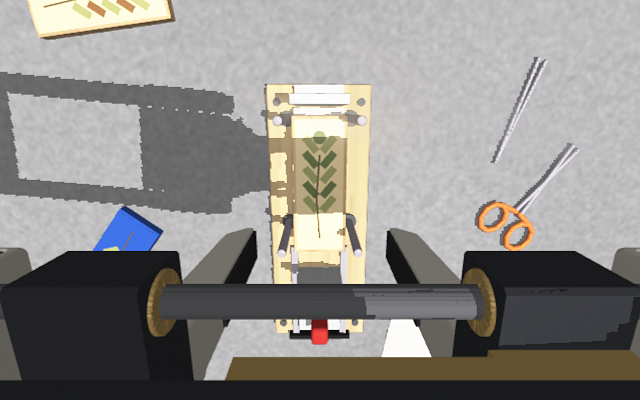

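Second panel lies in place (px (318,185)). Next the panel at (445,140), yaw 4.5°.

Call:
{"api": "apply_moves", "payload": {
  "series": [
    {"jaw":-0.5,"linear":[0,-0.07,-0.06],"roll":0.35},
    {"jaw":-0.5,"linear":[0,-0.14,-0.12],"roll":0.7},
    {"jaw":-0.5,"linear":[0,-0.21,-0.18],"roll":1},
    {"jaw":-0.5,"linear":[0,-0.28,-0.24],"roll":1},
    {"jaw":-0.5,"linear":[0,-0.346,-0.284],"roll":1},
    {"jaw":-0.5,"linear":[0,-0.346,-0.284],"roll":1},
    {"jaw":-0.5,"linear":[0,-0.346,-0.284],"roll":1}
  ]
}}

```text
t: 30.0
tool_pos: [0.445, 0.1398, 0.1897]
orientation: [1.628, 0.878, -1.611]
force: [-0.1, 0.8, 0.3]
opening: 0.0694
```

Call:
{"api": "apply_moves", "payload": {
  "series": [
    {"jaw":-0.5,"linear":[0,0,0],"roll":0.35},
    {"jaw":-0.5,"linear":[0,0,0],"roll":0.7},
    {"jaw":-0.5,"linear":[0,0,0],"roll":1},
    {"jaw":-0.5,"linear":[0,0,0],"roll":1}
  ]
}}

```text
t: 30.5
tool_pos: [0.4455, 0.1389, 0.189]
orientation: [1.968, 0.471, -1.952]
force: [-0.5, -0.2, 0.0]
opening: 0.0695
```

Call:
{"api": "apply_moves", "payload": {
  "series": [
    {"jaw":-0.5,"linear":[0,0,0],"roll":0.35},
    {"jaw":-0.5,"linear":[0,0,0],"roll":0.75},
    {"jaw":-0.5,"linear":[0,0,0],"roll":0.75}
  ]
}}

```text
t: 30.88
tool_pos: [0.4458, 0.1384, 0.1887]
orientation: [2.19, 0.09, -2.174]
force: [0.2, 0.5, -0.6]
opening: 0.0698
```

```bash
python3 d.py w9 .4455 .1405 .006 94.5
```

```text
(array([319., 176.]), 444.2, 139.9, 130, 51, 4.6)
(array([190., 157.]), 451.7, 276.9, 130, 53, 4.6)
(array([530.,  24.]), 615.4, -52.8, 220, 54, 86.9)
(array([154.,  46.]), 568.1, 306.0, 89, 81, -77.0)
[0.44569273 0.13850123 0.18867474] 1.6801964082115515 [[ 0.007  0.08  -0.997]
 [ 0.003 -0.997 -0.08 ]]
[array([ 0.3045, -0.0026,  0.0022]), np.float64(0.004)]
```

Call:
{"api": "apply_moves", "payload": {
  "series": [
    {"jaw":-0.5,"linear":[0.09,-0.0026,0.0025],"roll":0},
    {"jaw":-0.5,"linear":[0.18,-0.0026,0.0025],"roll":0},
    {"jaw":-0.5,"linear":[0.26,-0.0026,0.0025],"roll":0},
    {"jaw":-0.5,"linear":[0.304,-0.0026,0.0025],"roll":0},
    {"jaw":-0.5,"linear":[0.304,-0.0026,0.0025],"roll":0},
    {"jaw":0.3,"linear":[0.304,-0.0026,0.0025],"roll":0},
    {"jaw":0.3,"linear":[0.304,-0.0026,0.0025],"roll":0},
    {"jaw":0.3,"linear":[0.304,-0.0026,0.0025],"roll":0},
    {"jaw":0.3,"linear":[0.304,-0.0026,0.0025],"roll":0},
    {"jaw":0.3,"linear":[0.304,-0.0026,0.0025],"roll":0}
  ]
}}

```text
t: 32.17
tool_pos: [0.4469, 0.1407, 0.008]
orientation: [2.192, 0.092, -2.171]
force: [-1.4, -0.7, 7.5]
opening: 0.0493
```

Call:
{"api": "apply_moves", "payload": {
  "series": [
    {"jaw":0.3,"linear":[-0.02,0,0],"roll":0},
    {"jaw":0.3,"linear":[-0.08,0,0],"roll":0},
    {"jaw":0.3,"linear":[-0.16,0,0],"roll":0},
    {"jaw":0.3,"linear":[-0.24,0,0],"roll":0},
    {"jaw":0.3,"linear":[-0.32,0,0],"roll":0},
    {"jaw":0.3,"linear":[-0.32,0,0],"roll":0}
  ]
}}

```text
t: 32.92
tool_pos: [0.4477, 0.1407, 0.2058]
orientation: [2.203, 0.094, -2.161]
force: [-0.3, -0.5, -1.0]
opening: 0.0495
```

Call:
{"api": "apply_moves", "payload": {
  "series": [
    {"jaw":0.3,"linear":[0,0,0],"roll":-0.35},
    {"jaw":0.3,"linear":[0,0,0],"roll":-0.7},
    {"jaw":0.3,"linear":[0,0,0],"roll":-1},
    {"jaw":0.3,"linear":[0,0,0],"roll":-1}
  ]
}}

```text
t: 33.42
tool_pos: [0.4471, 0.1406, 0.205]
orientation: [1.895, 0.584, -1.858]
force: [-0.3, 0.1, -1.0]
opening: 0.0494
```

Call:
{"api": "apply_moves", "payload": {
  "series": [
    {"jaw":0.3,"linear":[0,0,0],"roll":-0.35},
    {"jaw":0.3,"linear":[0,0,0],"roll":-0.7},
    {"jaw":0.3,"linear":[0,0,0],"roll":-1},
    {"jaw":0.3,"linear":[0,0,0],"roll":-1}
  ]
}}

```text
t: 33.92
tool_pos: [0.4467, 0.1405, 0.2046]
orientation: [1.545, 0.958, -1.514]
force: [-0.0, -0.3, 0.1]
opening: 0.0494
```

Call:
{"api": "apply_moves", "payload": {
  "series": [
    {"jaw":0.3,"linear":[0,0,0],"roll":-0.35},
    {"jaw":0.3,"linear":[0,0,0],"roll":-0.75},
    {"jaw":0.3,"linear":[0,0,0],"roll":-0.75}
  ]
}}

```text
t: 34.3
tool_pos: [0.4465, 0.1405, 0.2043]
orientation: [1.265, 1.172, -1.238]
force: [0.2, -0.4, -0.2]
opening: 0.0493
```

```bash
python3 g.py .135
```

```text
[0.44653884 0.14046589 0.20434181] [ 0.16077553 -0.37987773 -0.19653384] [array([0.1196, 0.3446, 0.2829]), np.float64(-0.014)]
```

Call:
{"api": "apply_moves", "payload": {
  "series": [
    {"jaw":0.3,"linear":[0,0.07,0.057],"roll":-0.014},
    {"jaw":0.3,"linear":[0,0.14,0.114],"roll":-0.014},
    {"jaw":0.3,"linear":[0,0.21,0.17],"roll":-0.014},
    {"jaw":0.3,"linear":[0,0.28,0.23],"roll":-0.014},
    {"jaw":0.3,"linear":[0,0.345,0.281],"roll":-0.014},
    {"jaw":0.3,"linear":[0,0.345,0.281],"roll":-0.014},
    {"jaw":0.3,"linear":[0,0.345,0.281],"roll":-0.014},
    {"jaw":0.3,"linear":[0.06,0.345,0.281],"roll":-0.014},
    {"jaw":0.3,"linear":[0.11,0.345,0.281],"roll":-0.014},
    {"jaw":0.3,"linear":[0.11,0.345,0.281],"roll":-0.014},
    {"jaw":0.3,"linear":[0.11,0.345,0.281],"roll":-0.014}
  ]
}}

```text
t: 35.67
tool_pos: [0.6446, -0.0392, 0.1426]
orientation: [1.26, 1.174, -1.232]
force: [0.3, 0.5, 0.4]
opening: 0.0492
```

```bash
python3 g.py .074
python3 - <<'E'
from h import *
C=cam("wrist"); print(tool()[1].round(3))
cv2.imwrite("pics/w10c.png",cv2.resize(C[0][60:200,200:440],None,fx=3,fy=3))
E
```

```text
[ 0.64458303 -0.03923724  0.14263078] [0.33810959 0.50298136 0.37774625] [array([ 0.1143, -0.0029,  0.0036]), np.float64(-0.001)]
[[ 0.02   0.998 -0.053]
 [ 0.004 -0.053 -0.999]
 [-1.     0.019 -0.005]]
```

View pics/w10c.png

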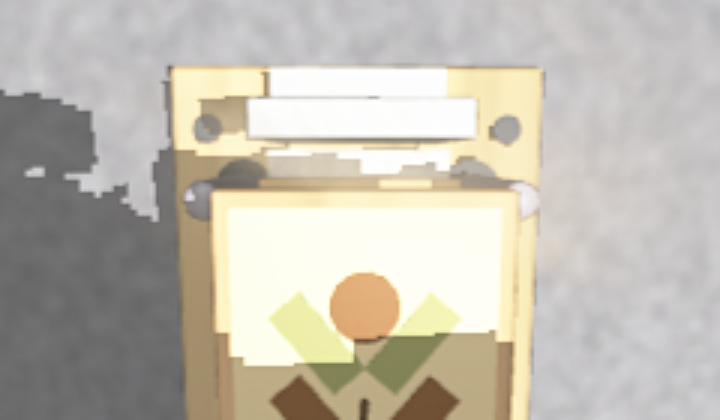

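Panel mid ≈366 against pins' mid ≈362 (0.6 mm); corrected in the descent.

Call:
{"api": "apply_moves", "payload": {
  "series": [
    {"jaw":0.3,"linear":[0.03,-0.0035,0.002],"roll":0},
    {"jaw":0.3,"linear":[0.06,-0.0035,0.002],"roll":0},
    {"jaw":0.3,"linear":[0.09,-0.0035,0.002],"roll":0},
    {"jaw":0.3,"linear":[0.105,-0.0035,0.002],"roll":0},
    {"jaw":0.3,"linear":[0.114,-0.0035,0.002],"roll":0},
    {"jaw":0.3,"linear":[0.114,-0.0035,0.002],"roll":0},
    {"jaw":0.3,"linear":[0.114,-0.0035,0.002],"roll":0}
  ]
}}

```text
t: 36.6
tool_pos: [0.6449, -0.0403, 0.0756]
orientation: [1.261, 1.172, -1.23]
force: [-0.3, -0.1, -0.6]
opening: 0.0493
```

Call:
{"api": "apply_moves", "payload": {
  "series": [
    {"jaw":0.3,"linear":[0.003,0,0],"roll":0},
    {"jaw":0.3,"linear":[0.004,0,0],"roll":0},
    {"jaw":0.3,"linear":[0.004,0,0],"roll":0}
  ]
}}

```text
t: 36.98
tool_pos: [0.6449, -0.0403, 0.0732]
orientation: [1.261, 1.172, -1.23]
force: [-0.6, 0.0, 0.3]
opening: 0.0495
```

Call:
{"api": "apply_moves", "payload": {
  "series": [
    {"jaw":0.3,"linear":[0.002,0,0],"roll":0},
    {"jaw":0.3,"linear":[0.003,0,0],"roll":0},
    {"jaw":0.3,"linear":[0.003,0,0],"roll":0}
  ]
}}

```text
t: 37.35
tool_pos: [0.6449, -0.0403, 0.0713]
orientation: [1.261, 1.172, -1.23]
force: [-0.2, 0.1, -0.3]
opening: 0.0494
```

Call:
{"api": "apply_moves", "payload": {
  "series": [
    {"jaw":0.3,"linear":[0.002,-0.0005,0],"roll":0},
    {"jaw":0.3,"linear":[0.003,-0.0005,0],"roll":0},
    {"jaw":0.3,"linear":[0.003,-0.0005,0],"roll":0}
  ]
}}

```text
t: 37.72
tool_pos: [0.6445, -0.0403, 0.0693]
orientation: [1.261, 1.172, -1.23]
force: [-0.2, -0.3, 0.0]
opening: 0.0497
```

Call:
{"api": "apply_moves", "payload": {
  "series": [
    {"jaw":0.3,"linear":[0.002,0,0],"roll":0},
    {"jaw":0.3,"linear":[0.003,0,0],"roll":0},
    {"jaw":0.3,"linear":[0.003,0,0],"roll":0}
  ]
}}

```text
t: 38.1
tool_pos: [0.6448, -0.0403, 0.0685]
orientation: [1.261, 1.172, -1.23]
force: [-2.3, -0.3, 6.8]
opening: 0.0492
```

Contact (6.8 N) at TCP z 0.0685, again as expected. Release and rise.

Call:
{"api": "apply_moves", "payload": {
  "series": [
    {"jaw":0.3,"linear":[-0.0005,0,0],"roll":0},
    {"jaw":-0.5,"linear":[-0.0005,0,0],"roll":0},
    {"jaw":-0.5,"linear":[-0.0005,0,0],"roll":0},
    {"jaw":-0.5,"linear":[-0.0005,0,0],"roll":0},
    {"jaw":-0.5,"linear":[-0.0005,0,0],"roll":0},
    {"jaw":-0.5,"linear":[-0.08,0,0],"roll":0},
    {"jaw":-0.5,"linear":[-0.16,0,0],"roll":0},
    {"jaw":-0.5,"linear":[-0.21,0,0],"roll":0},
    {"jaw":-0.5,"linear":[-0.21,0,0],"roll":0},
    {"jaw":-0.5,"linear":[-0.21,0,0],"roll":0}
  ]
}}

```text
t: 39.35
tool_pos: [0.6416, -0.0408, 0.1931]
orientation: [1.26, 1.173, -1.231]
force: [-0.1, -1.4, -0.7]
opening: 0.07
```

```bash
python3 f.py; python3 d.py w11 .453 .279 .19 94.8
```

```text
panels
(array([340., 239.]), 406.6, -29.8, 176, 160, 89.9)
(array([248., 222.]), 453.4, 280.0, 131, 52, 4.8)
(array([349., 203.]), 514.1, -57.1, 203, 97, 90.0)
(array([435., 367.]), 775.3, -287.9, 531, 44, -3.9)
(array([321., 185.]), 642.5, -56.3, 220, 107, 86.9)
[ 0.64098213 -0.04067457  0.192116  ] -0.09552799362276983 [[ 0.018  0.998 -0.052]
 [ 0.005 -0.053 -0.999]]
[array([ 5.000e-04, -3.409e-01, -5.156e-01]), np.float64(2.74)]
```

View pics/w11.png

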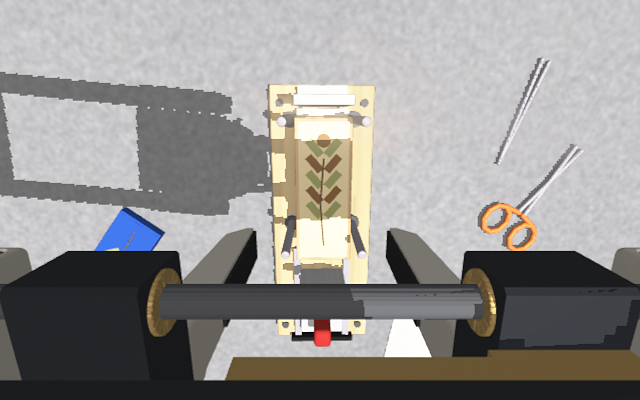

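Third panel lies straight. The last one is at about (453,279).

Call:
{"api": "apply_moves", "payload": {
  "series": [
    {"jaw":-0.5,"linear":[0,-0.05,-0.075],"roll":0.35},
    {"jaw":-0.5,"linear":[0,-0.1,-0.15],"roll":0.7},
    {"jaw":-0.5,"linear":[0,-0.15,-0.225],"roll":1},
    {"jaw":-0.5,"linear":[0,-0.2,-0.3],"roll":1},
    {"jaw":-0.5,"linear":[0,-0.25,-0.38],"roll":1},
    {"jaw":-0.5,"linear":[0,-0.3,-0.45],"roll":1},
    {"jaw":-0.5,"linear":[0,-0.341,-0.516],"roll":1},
    {"jaw":-0.5,"linear":[0,-0.341,-0.516],"roll":1},
    {"jaw":-0.5,"linear":[0,-0.341,-0.516],"roll":1}
  ]
}}

```text
t: 40.58
tool_pos: [0.4526, 0.2787, 0.1892]
orientation: [1.632, 0.875, -1.603]
force: [0.6, -0.5, -0.4]
opening: 0.0697
```

Call:
{"api": "apply_moves", "payload": {
  "series": [
    {"jaw":-0.5,"linear":[0,0,0],"roll":0.35},
    {"jaw":-0.5,"linear":[0,0,0],"roll":0.7},
    {"jaw":-0.5,"linear":[0,0,0],"roll":1},
    {"jaw":-0.5,"linear":[0,0,0],"roll":1}
  ]
}}

```text
t: 41.08
tool_pos: [0.4532, 0.2773, 0.1887]
orientation: [1.975, 0.469, -1.943]
force: [-0.8, 0.1, -0.2]
opening: 0.0695
```

Call:
{"api": "apply_moves", "payload": {
  "series": [
    {"jaw":-0.5,"linear":[0,0,0],"roll":0.35},
    {"jaw":-0.5,"linear":[0,0,0],"roll":0.74},
    {"jaw":-0.5,"linear":[0,0,0],"roll":0.74}
  ]
}}

```text
t: 41.45
tool_pos: [0.4535, 0.2765, 0.1883]
orientation: [2.195, 0.095, -2.162]
force: [-0.5, 0.7, 0.3]
opening: 0.0702
```

```bash
python3 d.py w12 .453 .279 .008 94.8
```

```text
(array([319., 177.]), 451.9, 278.1, 129, 51, 4.8)
(array([55., 83.]), 513.2, 550.5, 164, 121, -0.2)
(array([603.,  34.]), 617.7, 17.3, 87, 52, 87.2)
(array([294.,  58.]), 577.3, 310.7, 102, 88, 13.0)
[0.45347958 0.27669442 0.18842167] 1.938841141919375 [[ 0.015  0.087 -0.996]
 [ 0.003 -0.996 -0.087]]
[array([ 0.3007, -0.0035,  0.0051]), np.float64(0.006)]
```

Call:
{"api": "apply_moves", "payload": {
  "series": [
    {"jaw":-0.5,"linear":[0.09,-0.0033,0.0055],"roll":0},
    {"jaw":-0.5,"linear":[0.18,-0.0033,0.0055],"roll":0},
    {"jaw":-0.5,"linear":[0.25,-0.0033,0.0055],"roll":0},
    {"jaw":-0.5,"linear":[0.299,-0.0033,0.0055],"roll":0},
    {"jaw":-0.5,"linear":[0.299,-0.0033,0.0055],"roll":0},
    {"jaw":0.3,"linear":[0.299,-0.0033,0.0055],"roll":0},
    {"jaw":0.3,"linear":[0.299,-0.0033,0.0055],"roll":0},
    {"jaw":0.3,"linear":[0.299,-0.0033,0.0055],"roll":0},
    {"jaw":0.3,"linear":[0.299,-0.0033,0.0055],"roll":0},
    {"jaw":0.3,"linear":[0.299,-0.0033,0.0055],"roll":0}
  ]
}}

```text
t: 42.75
tool_pos: [0.4542, 0.2795, 0.0108]
orientation: [2.198, 0.098, -2.158]
force: [-0.9, -0.6, 6.1]
opening: 0.049
```

Call:
{"api": "apply_moves", "payload": {
  "series": [
    {"jaw":0.3,"linear":[-0.02,0,0],"roll":0},
    {"jaw":0.3,"linear":[-0.08,0,0],"roll":0},
    {"jaw":0.3,"linear":[-0.16,0,0],"roll":0},
    {"jaw":0.3,"linear":[-0.24,0,0],"roll":0},
    {"jaw":0.3,"linear":[-0.33,0,0],"roll":0},
    {"jaw":0.3,"linear":[-0.33,0,0],"roll":0}
  ]
}}

```text
t: 43.5
tool_pos: [0.4533, 0.2802, 0.2156]
orientation: [2.21, 0.104, -2.149]
force: [0.0, 0.1, -1.7]
opening: 0.0484
```

Call:
{"api": "apply_moves", "payload": {
  "series": [
    {"jaw":0.3,"linear":[0,0,0],"roll":-0.35},
    {"jaw":0.3,"linear":[0,0,0],"roll":-0.7},
    {"jaw":0.3,"linear":[0,0,0],"roll":-1},
    {"jaw":0.3,"linear":[0,0,0],"roll":-1}
  ]
}}

```text
t: 44.0
tool_pos: [0.4528, 0.2799, 0.2149]
orientation: [1.899, 0.59, -1.845]
force: [0.4, -0.6, -0.7]
opening: 0.0484
```

Call:
{"api": "apply_moves", "payload": {
  "series": [
    {"jaw":0.3,"linear":[0,0,0],"roll":-0.35},
    {"jaw":0.3,"linear":[0,0,0],"roll":-0.7},
    {"jaw":0.3,"linear":[0,0,0],"roll":-1},
    {"jaw":0.3,"linear":[0,0,0],"roll":-1}
  ]
}}

```text
t: 44.5
tool_pos: [0.4525, 0.2798, 0.2145]
orientation: [1.547, 0.959, -1.501]
force: [-0.4, -0.2, -0.3]
opening: 0.049
```

Call:
{"api": "apply_moves", "payload": {
  "series": [
    {"jaw":0.3,"linear":[0,0,0],"roll":-0.35},
    {"jaw":0.3,"linear":[0,0,0],"roll":-0.75},
    {"jaw":0.3,"linear":[0,0,0],"roll":-0.75}
  ]
}}

```text
t: 44.88
tool_pos: [0.4523, 0.2797, 0.2142]
orientation: [1.266, 1.171, -1.226]
force: [0.1, -0.0, 0.0]
opening: 0.0485
```

```bash
python3 g.py .150
```

```text
[0.45233148 0.2797288  0.21424833] [ 0.14232322 -0.04552708  0.0214169 ] [array([0.1112, 0.3447, 0.5178]), np.float64(-0.002)]
```

Run:
```python
from h import *
C=cam("wrist"); cv2.imwrite("pics/w13.png",C[0][80:400]); print(tool()[1].round(3))
```

```text
[[ 0.025  0.998 -0.054]
 [ 0.007 -0.054 -0.999]
 [-1.     0.025 -0.009]]
```

View pics/w13.png

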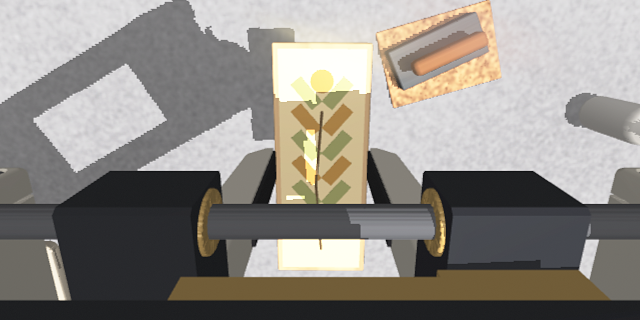

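The last panel is held straight but only near its top edge (TCP was 10.8 mm up), so I set it down here on the clear table and regrip deeper.

Call:
{"api": "apply_moves", "payload": {
  "series": [
    {"jaw":0.3,"linear":[0.09,0,0],"roll":0},
    {"jaw":0.3,"linear":[0.18,0,0],"roll":0},
    {"jaw":0.3,"linear":[0.26,0,0],"roll":0},
    {"jaw":0.3,"linear":[0.32,0,0],"roll":0},
    {"jaw":0.3,"linear":[0.336,0,0],"roll":0},
    {"jaw":0.3,"linear":[0.339,0,0],"roll":0},
    {"jaw":-0.5,"linear":[0.339,0,0],"roll":0},
    {"jaw":-0.5,"linear":[0.339,0,0],"roll":0},
    {"jaw":-0.5,"linear":[0.343,0,0],"roll":0},
    {"jaw":-0.5,"linear":[0.349,0,0],"roll":0},
    {"jaw":-0.5,"linear":[0.349,0,0],"roll":0},
    {"jaw":-0.5,"linear":[0.349,0,0],"roll":0}
  ]
}}

```text
t: 46.42
tool_pos: [0.4576, 0.2813, 0.0049]
orientation: [1.266, 1.171, -1.226]
force: [-0.4, -0.3, 0.2]
opening: 0.0697
```

Call:
{"api": "apply_moves", "payload": {
  "series": [
    {"jaw":0.3,"linear":[0,0,0],"roll":0},
    {"jaw":0.3,"linear":[0,0,0],"roll":0},
    {"jaw":0.3,"linear":[0,0,0],"roll":0},
    {"jaw":0.3,"linear":[0,0,0],"roll":0},
    {"jaw":0.3,"linear":[0,0,0],"roll":0},
    {"jaw":0.3,"linear":[0,0,0],"roll":0}
  ]
}}

```text
t: 47.18
tool_pos: [0.4577, 0.2813, 0.0049]
orientation: [1.266, 1.171, -1.226]
force: [0.7, 0.6, 0.1]
opening: 0.0497
```

Call:
{"api": "apply_moves", "payload": {
  "series": [
    {"jaw":0.3,"linear":[-0.02,0,0],"roll":0},
    {"jaw":0.3,"linear":[-0.08,0,0],"roll":0},
    {"jaw":0.3,"linear":[-0.16,0,0],"roll":0},
    {"jaw":0.3,"linear":[-0.24,0,0],"roll":0},
    {"jaw":0.3,"linear":[-0.32,0,0],"roll":0},
    {"jaw":0.3,"linear":[-0.35,0,0],"roll":0},
    {"jaw":0.3,"linear":[-0.35,0,0],"roll":0}
  ]
}}

```text
t: 48.05
tool_pos: [0.453, 0.2801, 0.2161]
orientation: [1.268, 1.17, -1.224]
force: [-0.3, -0.1, -0.5]
opening: 0.0498
```

```bash
python3 g.py .150
```

```text
[0.45298901 0.28007082 0.21610445] [-0.29518568 -0.09687785 -0.4636765 ] [array([0.1143, 0.3436, 0.5184]), np.float64(-0.003)]
```

Call:
{"api": "apply_moves", "payload": {
  "series": [
    {"jaw":0.3,"linear":[0,0.05,0.075],"roll":0},
    {"jaw":0.3,"linear":[0,0.1,0.15],"roll":0},
    {"jaw":0.3,"linear":[0,0.15,0.225],"roll":0},
    {"jaw":0.3,"linear":[0,0.2,0.3],"roll":0},
    {"jaw":0.3,"linear":[0,0.25,0.38],"roll":0},
    {"jaw":0.3,"linear":[0,0.3,0.45],"roll":0},
    {"jaw":0.3,"linear":[0,0.344,0.518],"roll":0},
    {"jaw":0.3,"linear":[0,0.344,0.518],"roll":0},
    {"jaw":0.3,"linear":[0,0.344,0.518],"roll":0},
    {"jaw":0.3,"linear":[0.06,0.344,0.518],"roll":0},
    {"jaw":0.3,"linear":[0.11,0.344,0.518],"roll":0},
    {"jaw":0.3,"linear":[0.11,0.344,0.518],"roll":0},
    {"jaw":0.3,"linear":[0.11,0.344,0.518],"roll":0}
  ]
}}

```text
t: 49.68
tool_pos: [0.6444, -0.04, 0.1536]
orientation: [1.268, 1.17, -1.222]
force: [0.7, -0.2, 0.5]
opening: 0.0499
```

```bash
python3 g.py .084
python3 - <<'E'
from h import *
C=cam("wrist"); print(tool()[1].round(3))
cv2.imwrite("pics/w14c.png",cv2.resize(C[0][60:200,200:440],None,fx=3,fy=3))
E
```

```text
[ 0.64436708 -0.03995879  0.15361602] [ 0.6596266  -0.21229165  0.50823569] [array([ 0.1159, -0.0038,  0.0029]), np.float64(-0.001)]
[[ 0.03   0.998 -0.053]
 [ 0.008 -0.053 -0.999]
 [-1.     0.029 -0.01 ]]
```

View pics/w14c.png

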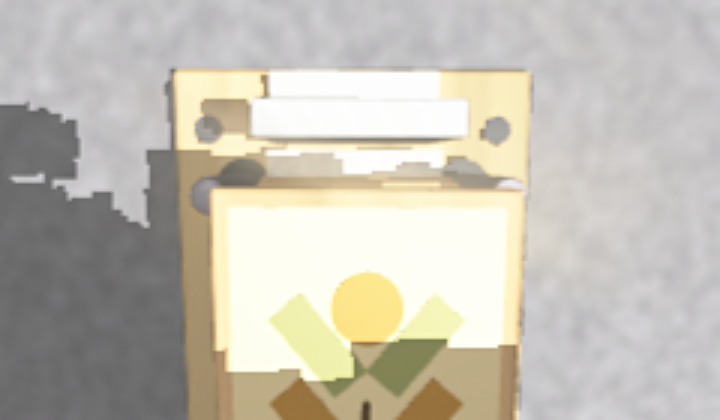

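Seen along the tilted tool axis the panel is about 1.5 mm to the right of the pins' mid; the descent shift corrects it.

Call:
{"api": "apply_moves", "payload": {
  "series": [
    {"jaw":0.3,"linear":[0.0,-0.0033,0.002],"roll":0},
    {"jaw":0.3,"linear":[0.03,-0.0033,0.002],"roll":0},
    {"jaw":0.3,"linear":[0.06,-0.0033,0.002],"roll":0},
    {"jaw":0.3,"linear":[0.09,-0.0033,0.002],"roll":0},
    {"jaw":0.3,"linear":[0.105,-0.0033,0.002],"roll":0},
    {"jaw":0.3,"linear":[0.116,-0.0033,0.002],"roll":0},
    {"jaw":0.3,"linear":[0.116,-0.0033,0.002],"roll":0},
    {"jaw":0.3,"linear":[0.116,-0.0033,0.002],"roll":0}
  ]
}}

```text
t: 50.72
tool_pos: [0.6455, -0.0408, 0.0856]
orientation: [1.269, 1.168, -1.221]
force: [1.0, -0.2, 0.0]
opening: 0.0502
```

Call:
{"api": "apply_moves", "payload": {
  "series": [
    {"jaw":0.3,"linear":[0.002,0,0],"roll":0},
    {"jaw":0.3,"linear":[0.004,0,0],"roll":0},
    {"jaw":0.3,"linear":[0.004,0,0],"roll":0}
  ]
}}

```text
t: 51.1
tool_pos: [0.6456, -0.0408, 0.0832]
orientation: [1.269, 1.167, -1.221]
force: [-0.5, -0.5, -1.3]
opening: 0.0498
```

Call:
{"api": "apply_moves", "payload": {
  "series": [
    {"jaw":0.3,"linear":[0.002,0,0],"roll":0},
    {"jaw":0.3,"linear":[0.003,0,0],"roll":0},
    {"jaw":0.3,"linear":[0.003,0,0],"roll":0}
  ]
}}

```text
t: 51.48
tool_pos: [0.6455, -0.0408, 0.0812]
orientation: [1.269, 1.168, -1.221]
force: [0.3, 0.2, -0.5]
opening: 0.0499
```

Call:
{"api": "apply_moves", "payload": {
  "series": [
    {"jaw":0.3,"linear":[0.002,-0.0015,0],"roll":0},
    {"jaw":0.3,"linear":[0.003,-0.0015,0],"roll":0},
    {"jaw":0.3,"linear":[0.003,-0.0015,0],"roll":0}
  ]
}}

```text
t: 51.85
tool_pos: [0.6446, -0.0407, 0.0793]
orientation: [1.269, 1.168, -1.221]
force: [0.3, -0.8, 0.0]
opening: 0.0496
```

Call:
{"api": "apply_moves", "payload": {
  "series": [
    {"jaw":0.3,"linear":[0.002,0,0],"roll":0},
    {"jaw":0.3,"linear":[0.003,0,0],"roll":0},
    {"jaw":0.3,"linear":[0.003,0,0],"roll":0}
  ]
}}

```text
t: 52.22
tool_pos: [0.6446, -0.0407, 0.0774]
orientation: [1.269, 1.168, -1.221]
force: [0.4, -0.8, -1.3]
opening: 0.0499
```

Call:
{"api": "apply_moves", "payload": {
  "series": [
    {"jaw":0.3,"linear":[0.002,0,0],"roll":0},
    {"jaw":0.3,"linear":[0.003,0,0],"roll":0},
    {"jaw":0.3,"linear":[0.003,0,0],"roll":0}
  ]
}}

```text
t: 52.6
tool_pos: [0.6448, -0.0407, 0.077]
orientation: [1.269, 1.168, -1.221]
force: [-4.4, 0.8, 8.4]
opening: 0.0494
```

Contact at 0.077 (8 N). Release, rise, and measure for the guide.

Call:
{"api": "apply_moves", "payload": {
  "series": [
    {"jaw":0.3,"linear":[-0.0005,0,0],"roll":0},
    {"jaw":-0.5,"linear":[-0.0005,0,0],"roll":0},
    {"jaw":-0.5,"linear":[-0.0005,0,0],"roll":0},
    {"jaw":-0.5,"linear":[-0.0005,0,0],"roll":0},
    {"jaw":-0.5,"linear":[-0.0005,0,0],"roll":0},
    {"jaw":-0.5,"linear":[-0.08,0,0],"roll":0},
    {"jaw":-0.5,"linear":[-0.16,0,0],"roll":0},
    {"jaw":-0.5,"linear":[-0.19,0,0],"roll":0},
    {"jaw":-0.5,"linear":[-0.19,0,0],"roll":0}
  ]
}}

```text
t: 53.72
tool_pos: [0.6422, -0.0418, 0.1924]
orientation: [1.27, 1.165, -1.219]
force: [-0.3, 0.2, -0.1]
opening: 0.0698
```

```bash
python3 f.py; python3 d.py w15 .6361 -.1985 .046 -3
python3 - <<'E'
from m import *
C=cam("wrist")
print("paper",rects(C,(20,15,200),(40,120,255),.088,1500,(270,380,110,260)))
print("red",rects(C,(0,150,60),(6,255,255),.066,30,(250,400,200,400)),rects(C,(172,150,60),(180,255,255),.066,30,(250,400,200,400)))
E
```

```text
panels
(array([341., 240.]), 403.1, -30.0, 176, 153, 89.9)
(array([349., 204.]), 521.4, -59.4, 197, 107, 82.8)
(array([435., 367.]), 779.4, -286.9, 531, 44, -4.5)
(array([319., 176.]), 642.6, -55.7, 219, 107, 86.9)
[ 0.64040929 -0.04148893  0.18884682] -0.10067974515205017 [[ 0.028  0.998 -0.053]
 [ 0.009 -0.053 -0.999]]
[array([0.2355, 0.    , 0.2641]), np.float64(-0.001)]
paper [(array([323., 243.]), 643.8, -81.7, 60, 34, -3.7), (array([341., 159.]), 651.6, -35.7, 116, 63, 87.0)]
red [(array([321., 333.]), 635.3, -191.0, 33, 17, 86.7)] []
```

View pics/w15.png

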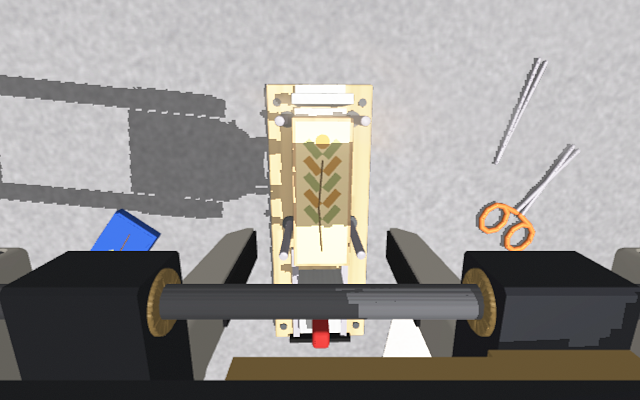

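All four panels lie squarely between the pins (px (322,185)). Now to the guide's grip.

Call:
{"api": "apply_moves", "payload": {
  "series": [
    {"jaw":-0.2,"linear":[0,0,0.09],"roll":0},
    {"jaw":-0.2,"linear":[0,0,0.18],"roll":0},
    {"jaw":-0.2,"linear":[0,0,0.264],"roll":0},
    {"jaw":-0.2,"linear":[0,0,0.264],"roll":0},
    {"jaw":-0.2,"linear":[0.08,0,0.264],"roll":0},
    {"jaw":-0.2,"linear":[0.16,0,0.264],"roll":0},
    {"jaw":-0.2,"linear":[0.22,0,0.264],"roll":0},
    {"jaw":-0.2,"linear":[0.235,0,0.264],"roll":0},
    {"jaw":-0.2,"linear":[0.235,0,0.264],"roll":0},
    {"jaw":1,"linear":[0.235,0,0.264],"roll":0},
    {"jaw":1,"linear":[0.235,0,0.264],"roll":0},
    {"jaw":1,"linear":[0.235,0,0.264],"roll":0},
    {"jaw":1,"linear":[0.235,0,0.264],"roll":0},
    {"jaw":1,"linear":[0.235,0,0.264],"roll":0},
    {"jaw":1,"linear":[0.235,0,0.264],"roll":0},
    {"jaw":1,"linear":[0.235,0,0.264],"roll":0}
  ],
  "force": 30
}}

```text
t: 55.88
tool_pos: [0.6363, -0.1986, 0.0462]
orientation: [1.268, 1.169, -1.222]
force: [6.1, 0.6, -0.0]
opening: 0.0179
```

Run:
```python
from h import *
t,M,s=tool(); print(t,M.round(3),s["force"],s["opening"])
```

```text
[ 0.6363212  -0.19856482  0.04617576] [[ 0.029  0.998 -0.053]
 [ 0.008 -0.053 -0.999]
 [-1.     0.028 -0.01 ]] [ 6.14228459  0.57523612 -0.04504321] 0.01788892112335152
```

Call:
{"api": "apply_moves", "payload": {
  "series": [
    {"jaw":1,"linear":[0,0,-0.006],"roll":0},
    {"jaw":1,"linear":[0,0,-0.012],"roll":0},
    {"jaw":1,"linear":[0,0,-0.018],"roll":0},
    {"jaw":1,"linear":[0,0,-0.024],"roll":0},
    {"jaw":1,"linear":[0,0,-0.03],"roll":0},
    {"jaw":1,"linear":[0,0,-0.036],"roll":0},
    {"jaw":1,"linear":[0,0,-0.041],"roll":0},
    {"jaw":1,"linear":[0,0,-0.045],"roll":0},
    {"jaw":1,"linear":[0,0,-0.045],"roll":0}
  ]
}}

```text
t: 57.0
tool_pos: [0.6378, -0.171, 0.0462]
orientation: [1.268, 1.17, -1.222]
force: [5.4, -2.2, -2.4]
opening: 0.0179
```

Call:
{"api": "apply_moves", "payload": {
  "series": [
    {"jaw":1,"linear":[0,0,-0.003],"roll":0},
    {"jaw":1,"linear":[0,0,-0.006],"roll":0},
    {"jaw":1,"linear":[0,0,-0.009],"roll":0},
    {"jaw":1,"linear":[0,0,-0.012],"roll":0},
    {"jaw":1,"linear":[0,0,-0.012],"roll":0}
  ]
}}

```text
t: 57.62
tool_pos: [0.6382, -0.1637, 0.0462]
orientation: [1.268, 1.17, -1.222]
force: [3.9, -2.8, -2.5]
opening: 0.0176
```

Call:
{"api": "apply_moves", "payload": {
  "series": [
    {"jaw":1,"linear":[0,0,-0.003],"roll":0},
    {"jaw":1,"linear":[0,0,-0.006],"roll":0},
    {"jaw":1,"linear":[0,0,-0.006],"roll":0}
  ]
}}

```text
t: 58.0
tool_pos: [0.6384, -0.1601, 0.0462]
orientation: [1.268, 1.169, -1.222]
force: [4.4, -2.5, -1.4]
opening: 0.0177
```

Call:
{"api": "apply_moves", "payload": {
  "series": [
    {"jaw":1,"linear":[0,0,-0.002],"roll":0},
    {"jaw":1,"linear":[0,0,-0.004],"roll":0},
    {"jaw":1,"linear":[0,0,-0.004],"roll":0}
  ]
}}

```text
t: 58.38
tool_pos: [0.6385, -0.1585, 0.0462]
orientation: [1.267, 1.168, -1.223]
force: [3.8, -6.3, -2.1]
opening: 0.0176
```

Call:
{"api": "apply_moves", "payload": {
  "series": [
    {"jaw":1,"linear":[0,0,-0.003],"roll":0},
    {"jaw":1,"linear":[0,0,-0.004],"roll":0},
    {"jaw":1,"linear":[0,0,-0.004],"roll":0}
  ]
}}

```text
t: 58.75
tool_pos: [0.6385, -0.1585, 0.0462]
orientation: [1.265, 1.165, -1.225]
force: [4.0, -12.6, -3.8]
opening: 0.0177
```

The guide is at its inner stop (40 mm of travel, force rising to 12 N with no movement). Release and go to the weight.

Call:
{"api": "apply_moves", "payload": {
  "series": [
    {"jaw":1,"linear":[0,0,0.001],"roll":0},
    {"jaw":-0.2,"linear":[0,0,0.001],"roll":0},
    {"jaw":-0.2,"linear":[0,0,0.001],"roll":0},
    {"jaw":-0.2,"linear":[0,0,0.001],"roll":0},
    {"jaw":-0.2,"linear":[-0.08,0,0],"roll":0},
    {"jaw":-0.2,"linear":[-0.16,0,0],"roll":0},
    {"jaw":-0.2,"linear":[-0.24,0,0],"roll":0},
    {"jaw":-0.2,"linear":[-0.28,0,0],"roll":0},
    {"jaw":-0.2,"linear":[-0.28,0,0],"roll":0}
  ]
}}

```text
t: 59.88
tool_pos: [0.635, -0.1594, 0.2172]
orientation: [1.266, 1.161, -1.222]
force: [0.1, -0.8, -0.3]
opening: 0.0555
```

Run:
```python
from m import *
C=cam("top"); cv2.imwrite("pics/t2.png",C[0])
print("grip",rects(C,(0,150,80),(6,255,255),.066,5,(300,410,140,190)))
print("wt",rects(C,(0,0,0),(180,255,75),.04,50,(215,262,155,205)))
print("handle",rects(C,(0,80,30),(25,255,105),.061,20,(222,252,165,205)))
print(tool()[0],togo([.575,.315,.21],np.radians(-68)))
```

```text
grip []
wt [(array([238., 186.]), 576.0, 317.3, 110, 44, 21.6)]
handle [(array([234., 181.]), 583.7, 321.9, 75, 15, 22.4)]
[ 0.63394955 -0.15910443  0.21458261] [array([ 0.007 , -0.1403, -0.7838]), np.float64(2.165)]
```

Call:
{"api": "apply_moves", "payload": {
  "series": [
    {"jaw":-0.2,"linear":[0,-0.02,-0.1],"roll":0.35},
    {"jaw":-0.2,"linear":[0,-0.04,-0.2],"roll":0.7},
    {"jaw":-0.2,"linear":[0,-0.06,-0.3],"roll":1},
    {"jaw":-0.2,"linear":[0,-0.08,-0.4],"roll":1},
    {"jaw":-0.2,"linear":[0,-0.09,-0.5],"roll":1},
    {"jaw":-0.2,"linear":[0,-0.11,-0.6],"roll":1},
    {"jaw":-0.2,"linear":[0,-0.13,-0.7],"roll":1},
    {"jaw":-0.2,"linear":[0,-0.13,-0.784],"roll":1},
    {"jaw":-0.2,"linear":[0,-0.13,-0.784],"roll":1},
    {"jaw":-0.2,"linear":[0,-0.13,-0.784],"roll":1}
  ]
}}

```text
t: 61.18
tool_pos: [0.5801, 0.3142, 0.2119]
orientation: [1.639, 0.866, -1.593]
force: [-0.2, -0.4, -0.5]
opening: 0.0556
```

Call:
{"api": "apply_moves", "payload": {
  "series": [
    {"jaw":-0.2,"linear":[0,0,0],"roll":0.35},
    {"jaw":-0.2,"linear":[0,0,0],"roll":0.7},
    {"jaw":-0.2,"linear":[0,0,0],"roll":1},
    {"jaw":-0.2,"linear":[0,0,0],"roll":1.0}
  ]
}}

```text
t: 61.68
tool_pos: [0.5802, 0.3125, 0.2111]
orientation: [1.983, 0.463, -1.931]
force: [-0.2, 0.7, -0.2]
opening: 0.0562
```

Call:
{"api": "apply_moves", "payload": {
  "series": [
    {"jaw":-0.2,"linear":[0,0,0],"roll":0.16},
    {"jaw":-0.2,"linear":[0,0,0],"roll":0.16}
  ]
}}

```text
t: 61.92
tool_pos: [0.5803, 0.3114, 0.2107]
orientation: [2.032, 0.39, -1.98]
force: [-0.0, -0.6, -0.3]
opening: 0.0556
```

Run:
```python
from m import *
C=cam("wrist"); cv2.imwrite("pics/w16.png",C[0])
print("tool",tool()[0],tool()[1].round(3))
h=cv2.cvtColor(C[0],cv2.COLOR_BGR2HSV)
p=proj([[.5837,.3219,.061],[.5837,.3219,.005]],C); print(p)
u,v=p[0].astype(int); print("centre hsv",h[v-1:v+2,u-1:u+2].reshape(-1,3)[::3])
print(h[v,u-60:u+61:6].tolist())
```

```text
tool [0.58025258 0.31163852 0.21076939] [[ 0.026  0.38  -0.925]
 [ 0.    -0.925 -0.38 ]
 [-1.     0.01  -0.024]]
[[310.49312247 178.35248901]
 [311.52303201 169.58502053]]
centre hsv [[ 13 138 216]
 [ 13 138 216]
 [ 13 138 216]]
[[130, 4, 204], [140, 4, 212], [150, 1, 206], [140, 4, 206], [135, 2, 211], [15, 116, 236], [15, 109, 239], [99, 14, 126], [100, 11, 140], [13, 129, 125], [13, 138, 214], [13, 137, 199], [100, 11, 136], [100, 11, 140], [21, 90, 255], [14, 114, 224], [20, 93, 251], [16, 107, 240], [9, 10, 179], [150, 2, 212], [143, 5, 210]]
```

Run:
```python
from m import *
C=cam("wrist"); h=cv2.cvtColor(C[0],cv2.COLOR_BGR2HSV)
m=cv2.inRange(h,(5,60,40),(25,255,255)); n,l,st,ce=cv2.connectedComponentsWithStats(m,connectivity=4)
k=l[178,310]; print(st[k])
c=cv2.findContours((l==k).astype(np.uint8),0,1)[0][0][:,0,:]
w=ray(c,C,.061)[:,:2]*1000; print("handle",cv2.minAreaRect(w.astype(np.float32)))
m=cv2.inRange(h,(80,5,50),(125,60,175)); n,l,st,ce=cv2.connectedComponentsWithStats(m)
for i in range(1,n):
    x,y,ww,hh,a=st[i]
    if a>200 and 250<ce[i][0]<370 and 90<ce[i][1]<250: print("steel",st[i],ce[i])
print(togo([.5825,.320,.036],np.radians(-68)))
```

```text
[ 304  140   16   76 1190]
handle ((583.8565063476562, 321.346923828125), (74.26703643798828, 14.985723495483398), 22.263120651245117)
steel [278 137  34  82 858] [297.00582751 181.20745921]
steel [315 146  18  72 796] [326.35552764 183.5540201 ]
[array([ 0.2915, -0.0139, -0.0016]), np.float64(0.01)]
```

Handle at (584,321), yaw 22°, 74×15 mm: matches in both views. Descend, grip firmly, lift.

Run:
```python
from h import *
print(togo([.5838,.3213,.035],np.radians(-67.8)))
```

```text
[array([ 0.2932, -0.0151, -0.0044]), np.float64(0.003)]
```

Call:
{"api": "apply_moves", "payload": {
  "series": [
    {"jaw":-0.2,"linear":[0,-0.0151,-0.0044],"roll":0},
    {"jaw":-0.2,"linear":[0.08,-0.0151,-0.0044],"roll":0},
    {"jaw":-0.2,"linear":[0.16,-0.0151,-0.0044],"roll":0},
    {"jaw":-0.2,"linear":[0.23,-0.0151,-0.0044],"roll":0},
    {"jaw":-0.2,"linear":[0.28,-0.0151,-0.0044],"roll":0},
    {"jaw":-0.2,"linear":[0.293,-0.0151,-0.0044],"roll":0},
    {"jaw":-0.2,"linear":[0.293,-0.0151,-0.0044],"roll":0},
    {"jaw":-0.2,"linear":[0.293,-0.0151,-0.0044],"roll":0}
  ]
}}

```text
t: 63.02
tool_pos: [0.5852, 0.3221, 0.0374]
orientation: [2.035, 0.392, -1.976]
force: [-0.0, 0.2, -0.4]
opening: 0.0558
```

Call:
{"api": "apply_moves", "payload": {
  "series": [
    {"jaw":1,"linear":[0,0,0],"roll":0},
    {"jaw":1,"linear":[0,0,0],"roll":0},
    {"jaw":1,"linear":[0,0,0],"roll":0},
    {"jaw":1,"linear":[0,0,0],"roll":0},
    {"jaw":1,"linear":[0,0,0],"roll":0},
    {"jaw":1,"linear":[0,0,0],"roll":0},
    {"jaw":1,"linear":[0,0,0],"roll":0},
    {"jaw":1,"linear":[0,0,0],"roll":0}
  ],
  "force": 45
}}

```text
t: 64.03
tool_pos: [0.5852, 0.322, 0.0373]
orientation: [2.035, 0.392, -1.977]
force: [0.1, -1.5, 0.1]
opening: 0.0153
```

Call:
{"api": "apply_moves", "payload": {
  "series": [
    {"jaw":1,"linear":[-0.01,0,0],"roll":0},
    {"jaw":1,"linear":[-0.03,0,0],"roll":0},
    {"jaw":1,"linear":[-0.03,0,0],"roll":0},
    {"jaw":1,"linear":[-0.03,0,0],"roll":0}
  ]
}}

```text
t: 64.53
tool_pos: [0.5846, 0.322, 0.0553]
orientation: [2.035, 0.392, -1.977]
force: [-0.7, -0.1, -8.0]
opening: 0.0155
```

Call:
{"api": "apply_moves", "payload": {
  "series": [
    {"jaw":1,"linear":[-0.05,0,0],"roll":0},
    {"jaw":1,"linear":[-0.1,0,0],"roll":0},
    {"jaw":1,"linear":[-0.16,0,0],"roll":0},
    {"jaw":1,"linear":[-0.22,0,0],"roll":0},
    {"jaw":1,"linear":[-0.27,0,0],"roll":0},
    {"jaw":1,"linear":[-0.27,0,0],"roll":0}
  ]
}}

```text
t: 65.28
tool_pos: [0.5815, 0.3226, 0.2206]
orientation: [2.042, 0.393, -1.971]
force: [-0.0, -0.5, -7.9]
opening: 0.0158
```

Call:
{"api": "apply_moves", "payload": {
  "series": [
    {"jaw":1,"linear":[0,0,0],"roll":-0.25},
    {"jaw":1,"linear":[0,0,0],"roll":-0.5},
    {"jaw":1,"linear":[0,0,0],"roll":-0.75},
    {"jaw":1,"linear":[0,0,0],"roll":-1},
    {"jaw":1,"linear":[0,0,0],"roll":-1}
  ]
}}

```text
t: 65.9
tool_pos: [0.5806, 0.3221, 0.2178]
orientation: [1.699, 0.81, -1.645]
force: [-0.5, 0.7, -7.5]
opening: 0.0158
```

Call:
{"api": "apply_moves", "payload": {
  "series": [
    {"jaw":1,"linear":[0,0,0],"roll":-0.25},
    {"jaw":1,"linear":[0,0,0],"roll":-0.5},
    {"jaw":1,"linear":[0,0,0],"roll":-0.75},
    {"jaw":1,"linear":[0,0,0],"roll":-1},
    {"jaw":1,"linear":[0,0,0],"roll":-1}
  ]
}}

```text
t: 66.53
tool_pos: [0.5801, 0.3219, 0.2164]
orientation: [1.327, 1.122, -1.286]
force: [-0.1, 0.6, -7.4]
opening: 0.0154
```

Run:
```python
from h import *
t,M,s=tool(); print(t,M.round(3),s["opening"])
print(togo([.6443,-.034,.21],np.radians(-3)))
```

```text
[0.58013703 0.32185933 0.21638899] [[ 0.03   0.99  -0.137]
 [ 0.002 -0.138 -0.99 ]
 [-1.     0.029 -0.006]] 0.015444263799382853
[array([0.0128, 0.1872, 0.5728]), np.float64(-0.164)]
```

Call:
{"api": "apply_moves", "payload": {
  "series": [
    {"jaw":1,"linear":[0,0.025,0.07],"roll":-0.164},
    {"jaw":1,"linear":[0,0.05,0.15],"roll":-0.164},
    {"jaw":1,"linear":[0,0.075,0.23],"roll":-0.164},
    {"jaw":1,"linear":[0,0.1,0.31],"roll":-0.164},
    {"jaw":1,"linear":[0,0.125,0.39],"roll":-0.164},
    {"jaw":1,"linear":[0,0.15,0.47],"roll":-0.164},
    {"jaw":1,"linear":[0,0.175,0.53],"roll":-0.164},
    {"jaw":1,"linear":[0,0.187,0.573],"roll":-0.164},
    {"jaw":1,"linear":[0,0.187,0.573],"roll":-0.164},
    {"jaw":1,"linear":[0,0.187,0.573],"roll":-0.164}
  ]
}}

```text
t: 67.78
tool_pos: [0.6436, -0.0337, 0.217]
orientation: [1.265, 1.164, -1.227]
force: [0.8, 0.4, -7.4]
opening: 0.0156
```

Run:
```python
from h import *
t,M,s=tool(); print(t,M.round(3),s["opening"],s["force"])
print(togo([.6443,-.034,.125],np.radians(-3)))
```

```text
[ 0.64360537 -0.03372679  0.2169986 ] [[ 0.029  0.998 -0.055]
 [ 0.002 -0.055 -0.998]
 [-1.     0.028 -0.004]] 0.015588370957839848 [ 0.76820052  0.36258925 -7.40289853]
[array([ 0.1533, -0.0032,  0.001 ]), np.float64(-0.006)]
```

Call:
{"api": "apply_moves", "payload": {
  "series": [
    {"jaw":1,"linear":[0.0,-0.0032,0.001],"roll":0},
    {"jaw":1,"linear":[0.03,-0.0032,0.001],"roll":0},
    {"jaw":1,"linear":[0.06,-0.0032,0.001],"roll":0},
    {"jaw":1,"linear":[0.09,-0.0032,0.001],"roll":0},
    {"jaw":1,"linear":[0.12,-0.0032,0.001],"roll":0},
    {"jaw":1,"linear":[0.14,-0.0032,0.001],"roll":0},
    {"jaw":1,"linear":[0.15,-0.0032,0.001],"roll":0},
    {"jaw":1,"linear":[0.15,-0.0032,0.001],"roll":0},
    {"jaw":1,"linear":[0.15,-0.0032,0.001],"roll":0}
  ]
}}

```text
t: 68.9
tool_pos: [0.6449, -0.0341, 0.128]
orientation: [1.266, 1.162, -1.226]
force: [0.3, 0.2, -5.5]
opening: 0.0152
```

Call:
{"api": "apply_moves", "payload": {
  "series": [
    {"jaw":1,"linear":[0.002,0,0],"roll":0},
    {"jaw":1,"linear":[0.003,0,0],"roll":0},
    {"jaw":1,"linear":[0.003,0,0],"roll":0}
  ]
}}

```text
t: 69.28
tool_pos: [0.645, -0.0341, 0.1263]
orientation: [1.266, 1.162, -1.226]
force: [-0.4, -0.8, -7.6]
opening: 0.0158
```

Call:
{"api": "apply_moves", "payload": {
  "series": [
    {"jaw":1,"linear":[0.002,0,0],"roll":0},
    {"jaw":1,"linear":[0.003,0,0],"roll":0},
    {"jaw":1,"linear":[0.003,0,0],"roll":0}
  ]
}}

```text
t: 69.65
tool_pos: [0.6449, -0.0341, 0.1243]
orientation: [1.266, 1.163, -1.226]
force: [0.5, 0.1, -7.2]
opening: 0.0157
```

Call:
{"api": "apply_moves", "payload": {
  "series": [
    {"jaw":1,"linear":[0.002,-0.0006,0],"roll":0},
    {"jaw":1,"linear":[0.005,-0.0006,0],"roll":0},
    {"jaw":1,"linear":[0.005,-0.0006,0],"roll":0}
  ]
}}

```text
t: 70.03
tool_pos: [0.6445, -0.034, 0.121]
orientation: [1.266, 1.163, -1.226]
force: [0.8, 0.1, -6.9]
opening: 0.0151
```

Call:
{"api": "apply_moves", "payload": {
  "series": [
    {"jaw":1,"linear":[0.002,0,0],"roll":0},
    {"jaw":1,"linear":[0.003,0,0],"roll":0},
    {"jaw":1,"linear":[0.003,0,0],"roll":0}
  ]
}}

```text
t: 70.4
tool_pos: [0.6444, -0.034, 0.1191]
orientation: [1.266, 1.163, -1.226]
force: [0.7, -0.7, -7.3]
opening: 0.0158
```

Call:
{"api": "apply_moves", "payload": {
  "series": [
    {"jaw":1,"linear":[0.002,0,0],"roll":0},
    {"jaw":1,"linear":[0.003,0,0],"roll":0},
    {"jaw":1,"linear":[0.003,0,0],"roll":0}
  ]
}}

```text
t: 70.78
tool_pos: [0.6448, -0.0342, 0.1179]
orientation: [1.266, 1.162, -1.226]
force: [-1.0, -1.4, -2.2]
opening: 0.0158
```

Touching at 0.118 as predicted. One more millimetre, then release.

Call:
{"api": "apply_moves", "payload": {
  "series": [
    {"jaw":1,"linear":[0.001,0,0],"roll":0},
    {"jaw":1,"linear":[0.0015,0,0],"roll":0},
    {"jaw":1,"linear":[0.0015,0,0],"roll":0}
  ]
}}

```text
t: 71.15
tool_pos: [0.6451, -0.0343, 0.1177]
orientation: [1.266, 1.162, -1.226]
force: [-3.4, -2.1, 2.7]
opening: 0.0158
```

Call:
{"api": "apply_moves", "payload": {
  "series": [
    {"jaw":0.4,"linear":[0,0,0],"roll":0},
    {"jaw":0.1,"linear":[0,0,0],"roll":0},
    {"jaw":0.1,"linear":[0,0,0],"roll":0},
    {"jaw":0.1,"linear":[0,0,0],"roll":0},
    {"jaw":0.1,"linear":[0,0,0],"roll":0},
    {"jaw":0.1,"linear":[0,0,0],"roll":0},
    {"jaw":0.1,"linear":[-0.03,0,0],"roll":0},
    {"jaw":0.1,"linear":[-0.1,0,0],"roll":0},
    {"jaw":0.1,"linear":[-0.2,0,0],"roll":0},
    {"jaw":0.1,"linear":[-0.2,0,0],"roll":0},
    {"jaw":0.1,"linear":[-0.2,0,0],"roll":0}
  ],
  "force": 10
}}

```text
t: 72.53
tool_pos: [0.6418, -0.0346, 0.2391]
orientation: [1.267, 1.16, -1.224]
force: [0.3, -0.5, -0.4]
opening: 0.0416
```

Run:
```python
from m import *
C=cam("wrist"); print(tool()[0])
S=cam("scene")
a=cv2.resize(C[0][60:380,200:440],None,fx=1.6,fy=1.6); b=cv2.resize(S[0][195:275,225:340],None,fx=3.4,fy=3.4)
o=np.zeros((max(a.shape[0],b.shape[0]),a.shape[1]+b.shape[1],3),np.uint8); o[:a.shape[0],:a.shape[1]]=a; o[:b.shape[0],a.shape[1]:]=b
cv2.imwrite("pics/fin.png",o); print(o.shape)
h=cv2.cvtColor(C[0],cv2.COLOR_BGR2HSV)
m=cv2.inRange(h,(5,70,40),(17,255,235)); n,l,st,ce=cv2.connectedComponentsWithStats(m,connectivity=4)
for i in range(1,n):
    if st[i][4]>300 and 270<ce[i][0]<370 and ce[i][1]<330:
        c=cv2.findContours((l==i).astype(np.uint8),0,1)[0][0][:,0,:]
        print(st[i],cv2.minAreaRect((ray(c,C,.142)[:,:2]*1000).astype(np.float32)))
print("red",rects(C,(0,150,60),(6,255,255),.066,30,(250,400,200,400)))
```

```text
[ 0.64105115 -0.03448856  0.23738949]
(512, 775, 3)
[ 312  150   20   88 1602] ((644.084228515625, -33.45674514770508), (73.94996643066406, 15.381428718566895), 86.46771240234375)
red [(array([319., 276.]), 637.7, -146.8, 19, 16, 86.5)]
```

View pics/fin.png

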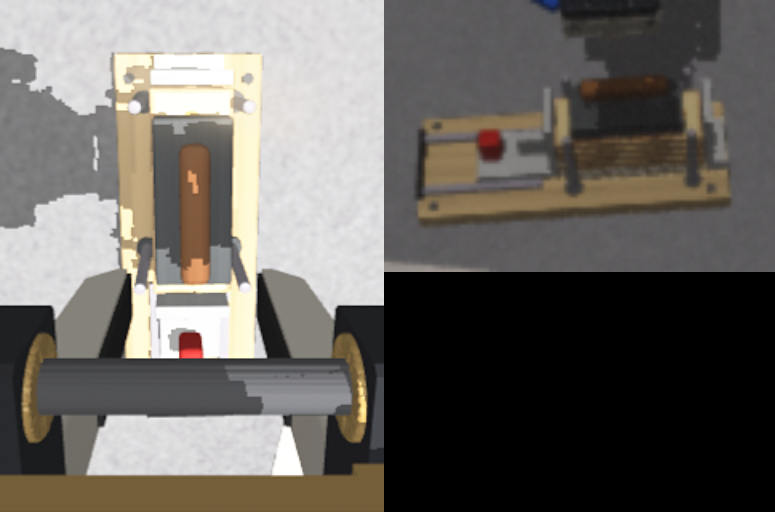

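The last view shows the weight level on the squared pile, its handle at (644,−33), within 1 mm of the jig's middle at 86.5°. The guide fence is against the pile end and the gripper is clear.

```bash
python3 -c "
from plant import *
print(close_job())"
```

```text
the job is handed in; nothing more can be done
None
```

The job is done and handed in at about 73 s of robot time; no verdict was reported.

- **Guide out:** I pulled the guide out until the tool stopped moving and the force rose to 12.7 N.
- **Panels:** All four panels that were out on the table went onto the pile, each lowered until I felt 6 to 16 N. The contact heights rose by about 12 mm per panel, as they should, and put the top of the fixed sheets at about 36 mm.
- **Guide in:** I pushed the guide in 40 mm until it stopped, with the force rising to 12.6 N.
- **Weight:** I set it on top by touch.
- **Last check:** The weight's handle is within about 1 mm of the jig's middle and in line with the pile (86.5° against 86.9°). The last picture shows the guide in, the pile squared and the gripper clear.

- **Regrip:** The fourth panel was first gripped only near its top edge, so I set it down on clear table and gripped it deeper before placing it.
- **Tool tilt:** The tool had tilted by about 1.6° by the end, which I allowed for in the sideways corrections.
- **Not checked at the end:** I did not re-measure the bottle, jar and carton. The arm never went near them.

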